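Collapse the telescoping work supports and lock them in their rack

TASK

Clear the round aluminium offcut from in front of the blue rack into the yellow tray. Collapse every telescoping work support on the bench fully home, inner tube first and then the middle tube, and only then slide it foot first along the bench into a free bay of the rack until the orange spring catch clicks shut behind its foot plate. When all of them are in, slide the orange lock behind the rack all the way across to the robot's left, and leave the other things on the bench alone.

Things in the scene. Friction and masses are not known exactly. Their poses are not given: they have to be found in the camera images.
- support1: Telescoping work support, 0.6 kg: 80 x 80 x 10 mm steel foot plate with a square outer tube, 40 x 40 mm, from 10 to 90 mm above the bench; from it comes a middle tube with a blue 36 mm square collar, from that an inner tube with a round black cap 34 mm across. Cap top: 110 mm high plus what both tubes stand out. Origin: underside centre of the plate, z up, x and y along its sides. May be absent.
- support1_mid (a joint): How far the middle tube of support1 stands out of the outer tube (m): 0 = fully home, its 10 mm thick blue collar resting on the outer tube; 0.055 at most. It takes about 11 N to push and stays where it is left.
- support1_inner (a joint): How far the inner tube of support1 stands out of the middle tube (m): 0 = fully home, its 10 mm thick cap resting on the blue collar; 0.055 at most. About 5 N to push, and it stays where it is left; pressing down steadily on the cap alone closes the inner tube first, then the middle one.
- support2: Another telescoping work support, same as support1. May be absent.
- support2_mid (a joint): How far the middle tube of support2 stands out of the outer tube (m): 0 = fully home, its 10 mm thick blue collar resting on the outer tube; 0.055 at most. It takes about 11 N to push and stays where it is left.
- support2_inner (a joint): How far the inner tube of support2 stands out of the middle tube (m): 0 = fully home, its 10 mm thick cap resting on the blue collar; 0.055 at most. About 5 N to push, and it stays where it is left; pressing down steadily on the cap alone closes the inner tube first, then the middle one.
- support3: Another telescoping work support, same as support1. May be absent.
- support3_mid (a joint): How far the middle tube of support3 stands out of the outer tube (m): 0 = fully home, its 10 mm thick blue collar resting on the outer tube; 0.055 at most. It takes about 11 N to push and stays where it is left.
- support3_inner (a joint): How far the inner tube of support3 stands out of the middle tube (m): 0 = fully home, its 10 mm thick cap resting on the blue collar; 0.055 at most. About 5 N to push, and it stays where it is left; pressing down steadily on the cap alone closes the inner tube first, then the middle one.
- rack: Blue rack fixed to the bench, no floor: three bays 120 mm apart along its y, open at its -x end (towards the robot). Plates slide in along +x on the bench, square to the rack. Bays 84 mm wide, side walls 18.5 mm high, flared mouths out to x = -116 mm, back wall 30 mm high. Origin on the bench at the middle seat: a plate fully home has its centre at x = 0 (play 2 mm), y = -120, 0 or 120 mm.
- catch1 (a joint): Angle (rad) of the orange spring catch of bay 1 (rack y = -120 mm). A 47 mm leaf hinged at the bay's mouth on its +y side, its free end pointing inward and reaching 12 mm into the bay at rack x = -43 mm. 0 = at rest; a plate going in pushes it aside to about 0.2 (some 5 N of push); it springs back to 0 behind the plate's rear edge once the plate is home.
- catch2 (a joint): Angle (rad) of the orange spring catch of bay 2 (rack y = 0 mm). Same as catch1. Over the inner part of every bay (rack x -30 to +50 mm) steel lips overhang the plate's side edges, leaving 15 mm of height, so it must slide in level, at most 4 mm above the bench, and cannot be lowered in from above.
- catch3 (a joint): Angle (rad) of the orange spring catch of bay 3 (rack y = 120 mm). Same as catch1.
- lock (a joint): Orange lock grip on the track behind the rack's back wall (m): it slides along the rack's +y, 0 = open, 0.10 = locked. It takes about 2 N and stays where it is left.
- lock_top (a point): Centre of the top of the lock grip: a block 28 mm (rack x) x 20 mm (rack y) x 40 mm high, its top 66 mm above the bench; the track under it reaches to 26 mm above the bench.
- offcut: Solid aluminium round bar offcut, upright, 50 mm across, 60 mm tall, 0.3 kg, in front of the rack's bays. Origin: centre of its underside.
- tray: Yellow open offcut tray fixed to the bench, 120 x 120 mm, 30 mm high, walls 4 mm, floor 4 mm thick. Origin: centre of its underside.
- hammer: Hammer, lying or standing about; leave alone.
- bottle: Clear bottle with an orange cap, 64 mm across, 190 mm tall, lying or standing about; leave alone.
- magnet: Small red magnet block 32 x 32 x 22 mm, lying or standing about; leave alone.
- wirebrush: Wire brush, lying or standing about; leave alone.
- screwdriver: Screwdriver, lying or standing about; leave alone.
- tape: Yellow tape measure, 70 x 35 x 60 mm, lying or standing about; leave alone.
- rodcup: Dark steel round bar piece, 72 mm across, 90 mm tall, lying or standing about; leave alone.

How it is judged:
By the outcome, as a careful person would: the job done as asked, in the order asked, and still so for the second after the job is handed in, with the robot touching nothing.
Of support1, support2, support3 only 2 to 3 are there at a start; the rules pass over those that are not, and their reading is None.
At some moment in a run one of offcut, support1, support2, support3 may be knocked a few centimetres aside while the robot is not near it.
Once in a run the grip may slacken for a moment while it holds something.
It also fails if it takes over 210 s, if anything falls off the work surface, if the arm or the gripper's body presses on something with over 40 N, if the wrist force passes 120 N, or if a joint passes its speed limit or range.

ROBOT

A 6-joint arm with a two-finger parallel gripper is mounted at the origin on the work surface. World frame = base frame: x ahead of the robot, y to its left, z up, the work surface at z = 0. Lengths are in m, angles in degrees, forces in N, time in s.
With the tool pointing down it reaches from about 0.35 to 0.875 m from the base axis. Payload 4.2 kg.
Tool frame: the origin (TCP) lies between the finger pads; the fingertips stand 8 mm ahead of it and the grasp point (between the pads) lies 11 mm behind it; x points along the fingers, y is the direction in which the jaws open and shut, and the axes are right-handed (so a half turn about x gives the same grasp; the last joint's range is limited). The gripper opens to 87 mm and grips with 3 to 60 N. Pads are 19 mm wide; open, the fingers measure 117 mm over their backs; the gripper's body (75 mm by 190 mm) begins 51 mm behind the grasp point.
Start: joints at [-58.694, 22.042, 0.453, 0, -68.411, -14.817], TCP at [0.177, -0.599, 0.2] pointing down, gripper open.
Joint ranges: [-179.83, 179.83], [-69.29, 118.12], [-61.27, 80.66], [-181.25, 117.63], [-171.15, -9.14], [-177.46, 177.46]. Speed limits (degrees/s): [159.86, 159.86, 180, 180, 180, 180].

INTERFACE

Orientations are given as a 3x3 rotation matrix whose columns are the frame's x, y, z axes.
In Python, from station import r gives the robot as it stands. The module is installed in compiled form; this text tells all that it offers.
- The arm moves only by the tool move_arm, never from a script. Its argument "increments" is one flat list of numbers, 7 for each row, row after row: the turn, a rotation vector about the tool's x, y, z in degrees, then the shift along the tool's x, y, z in m, then the finger opening in m, from 0 to 0.087. A call has 1 to 12 rows; each row is the pose to reach, as a shift and turn from the pose commanded when the call began, along the tool's axes at that moment; what a row does not reach only later rows make up. A row lasts 1/12 s, in which the tool goes at most 41.7 mm and 7.16 degrees, less where a joint would pass 70% of its speed; a pose out of reach is approached as far as the arm can. A call with a gripper value outside its range is refused whole. The fingers move at their own pace and stop on an object; the grip force is fixed at half the most. Time passes only in rows, so rows that repeat a pose let the fingers close. It gives the time, the measured TCP pose, the force and the opening at its end, in the units of the state.
- r.sense(): the state, without advancing time (a new reading comes with each control period).
- r.capture(name): name is "scene" or "top" or "wrist"; returns the picture (480x640x3 uint8, red, green, blue); there is no depth.
- r.calibration(name): a dict with "fx", "fy", "cx", "cy" (pixels), "rvec" (rotation vector, rad) and "tvec" (3), from world to camera coordinates, as OpenCV has them; the wrist camera has in their place "tool_from_camera" (4x4, takes a point from camera to tool coordinates, whose origin is the TCP and whose axes are the tool frame's). Camera axes: x right, y down, z forward; pixel columns grow to the right and rows downward; lengths in m; the calibration is good to about 2 mm. The wrist camera is an equidistant fisheye: a pixel r from the principal point sees the ray r / f radians off the axis. A picture is of the moment at which its call begins: read the wrist's pose just before it. calibration takes no time and is no camera call.
- r.finish_job(): hands the job in, once; it reports no verdict.
The state is a dict: "time_s": time; "joints": joint angles; "joint_velocities": joint speeds; "effort": joint torques, N m; "tcp_pos": TCP position; "ee_rot": TCP orientation; "wrist_force": force on the tool from outside, world axes, zero at the start; "moment": the same for the moment, N m; "gripper_width": opening from 0.0 (shut) to 1.0 (fully open).
Only numpy, scipy, OpenCV 4.12 (cv2) and the standard library are available. Lean on these libraries where they do the work, as an engineer would, in place of code of your own. Each camera call takes 0.05 s, during which the arm holds its last target.

## Working session

There is one attempt and no reset: what is moved stays moved. The work goes in short steps, Python scripts to look and compute and a tool call to move; the robot and the scene stay as the last step left them, time stands still between calls to the robot, and variables do not carry over. Pictures are saved under pics/ and viewed, and the job is handed in when it is done.

Besides the shell and the picture viewer there is one more tool, called after "Call:" as name(argument=value, ...), one argument or row to a line, values as JSON. move_arm: Moves the arm, as the interface text tells. Its arguments: {"type":"object","properties":{"increments":{"type":"array","items":{"type":"number"}}},"required":["increments"]}

```bash
mkdir -p pics; ls; cat > h.py <<'E'
import numpy as np, cv2
from station import r
def save(n,f):
    im=r.capture(n); cv2.imwrite('pics/'+f,im[:,:,::-1]); np.save('pics/'+f+'.npy',im); return im
def ray(cam,u,v):
    c=r.calibration(cam); R=cv2.Rodrigues(np.array(c['rvec'],float))[0]; t=np.array(c['tvec'],float).ravel()
    d=R.T@np.array([(u-c['cx'])/c['fx'],(v-c['cy'])/c['fy'],1]); return -R.T@t,d
def pl(cam,u,v,z):
    o,d=ray(cam,u,v); return o+d*(z-o[2])/d[2]
def proj(cam,P):
    c=r.calibration(cam); K=np.array([[c['fx'],0,c['cx']],[0,c['fy'],c['cy']],[0,0,1]])
    return cv2.projectPoints(np.array(P,float).reshape(-1,3),np.array(c['rvec'],float),np.array(c['tvec'],float),K,None)[0].reshape(-1,2)
E
python3 - <<'E'
from h import *
for n in('top','scene'):
    save(n,n+'0.png'); c=r.calibration(n); print(c)
    o,d=ray(n,320,240); print(o,d)
print(r.sense()); print(r.calibration('wrist'))
E
```

```text
pics
{'fx': 478.9318673657197, 'fy': 478.9318673657197, 'cx': 313.9255325310407, 'cy': 231.48662304913518, 'rvec': array([ 2.12879533, -2.17262951,  0.11610162]), 'tvec': array([0.06199727, 0.56209057, 1.14929787])}
[0.41778245 0.03410535 1.21035933] [ 0.10492859  0.00156554 -0.99471824]
{'fx': 484.8428254382064, 'fy': 484.8428254382064, 'cx': 319.3253561175165, 'cy': 236.19094920175803, 'rvec': array([ 1.89528714,  1.8449412 , -0.60488496]), 'tvec': array([-0.07632037, -0.39729068,  1.36161353])}
[1.11474197 0.06480043 0.87795634] [-0.57338212  0.00182828 -0.81932488]
{'time_s': 0.1, 'joints': array([-5.86946228e+01,  2.20859965e+01,  3.87783812e-01, -2.45485231e-02,
       -6.84140712e+01, -1.48173949e+01]), 'joint_velocities': array([-0.08375174, -0.03386108,  0.23270738,  0.042863  ,  0.08927698,
       -0.19096453]), 'effort': array([ 4.54773199e-04, -3.91688883e+01,  1.87935036e+01,  4.23182398e+00,
        1.34706116e-02, -7.85789848e-05]), 'tcp_pos': array([ 0.17723048, -0.59872389,  0.19927604]), 'ee_rot': array([[-6.77853497e-04, -2.83662027e-01,  9.58924082e-01],
       [ 1.88138952e-03,  9.58922243e-01,  2.83662813e-01],
       [-9.99998000e-01,  1.99639154e-03, -1.16330031e-04]]), 'wrist_force': array([ 0.19569927, -0.50803194,  0.15377158]), 'moment': array([-0.01201961,  0.01825662, -0.01135323]), 'gripper_width': 0.9984358425623262}
{'fx': 371.64829954431775, 'fy': 371.64829954431775, 'cx': 318.3159195282985, 'cy': 243.79163866791765, 'tool_from_camera': array([[-1.74450308e-03, -2.51356212e-01,  9.67893079e-01,
        -1.83572929e-01],
       [ 9.99997808e-01, -1.55913899e-03,  1.39746839e-03,
        -9.20140586e-04],
       [ 1.15781748e-03,  9.67893395e-01,  2.51358381e-01,
        -6.96200562e-02],
       [ 0.00000000e+00,  0.00000000e+00,  0.00000000e+00,
         1.00000000e+00]])}
```

View pics/top0.png

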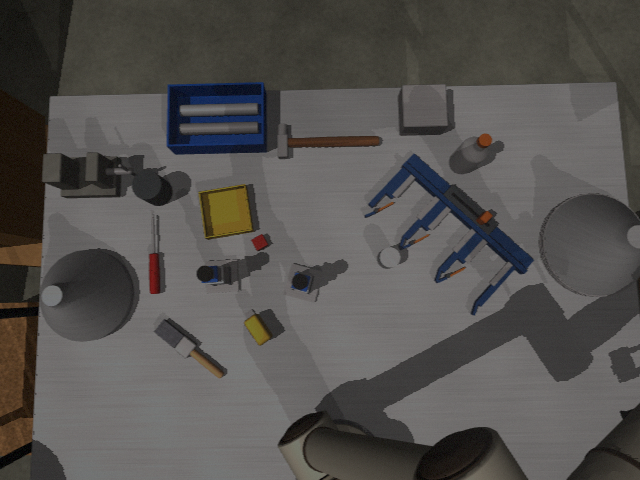

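View pics/scene0.png

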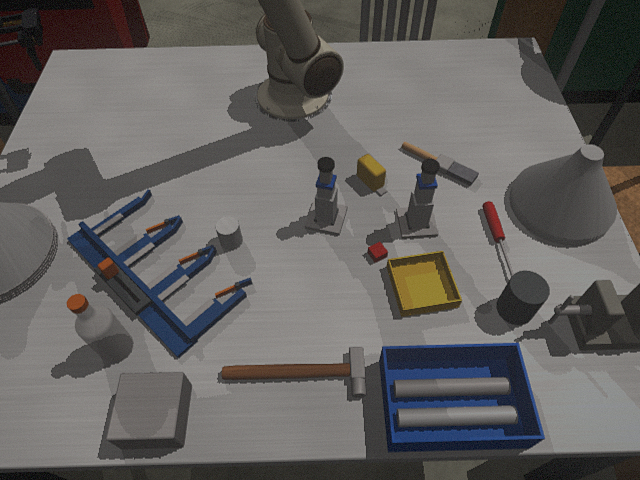

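```bash
python3 - <<'E'
from h import *
a=np.load('pics/top0.png.npy'); b=np.load('pics/scene0.png.npy')
def crop(im,x0,y0,w,h,s,f): cv2.imwrite('pics/'+f,cv2.resize(np.clip(im[y0:y0+h,x0:x0+w,::-1]*1.6,0,255).astype(np.uint8),None,fx=s,fy=s,interpolation=cv2.INTER_CUBIC))
crop(a,185,220,160,120,5,'c1.png'); crop(a,350,140,200,180,3.3,'c2.png'); crop(b,270,140,200,120,4,'c3.png')
print(proj('top',[[0,0,0],[.4,0,0],[.4,.3,0],[.8,0,0]]))
E
```

```text
[[339.76084423 465.71927252]
 [335.60541745 297.50404004]
 [216.09303948 299.8123447 ]
 [331.77724824 142.53647389]]
```

View pics/c1.png

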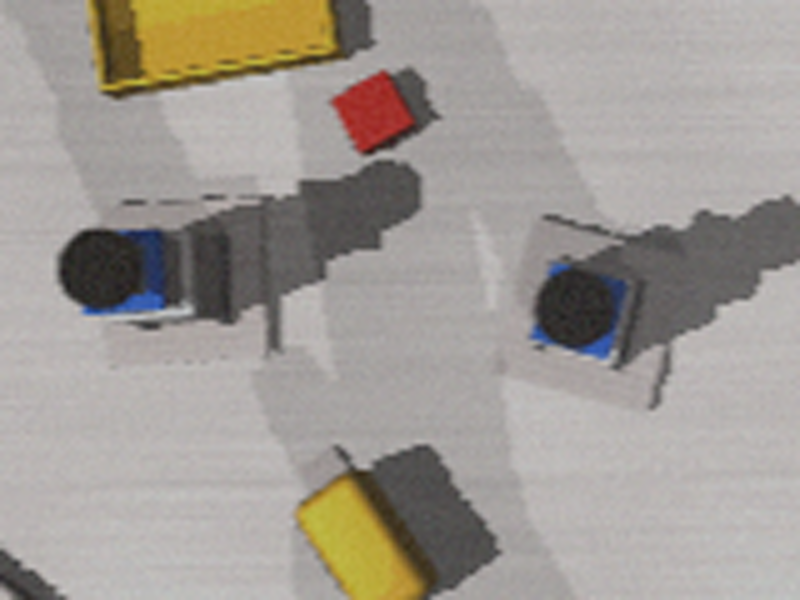

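View pics/c2.png

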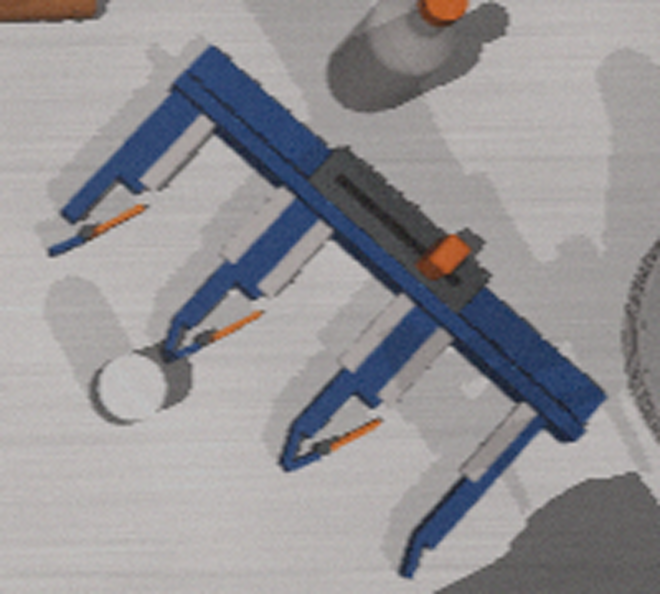

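View pics/c3.png

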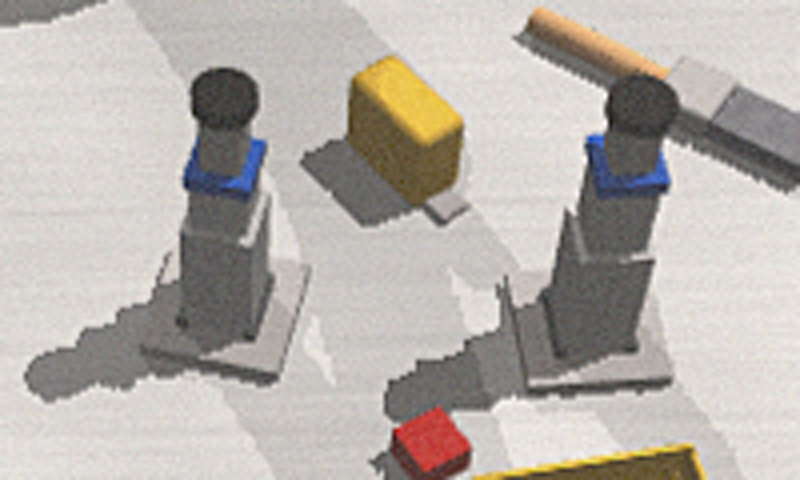

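```bash
python3 - <<'E'
from h import *
np.set_printoptions(precision=4,suppress=True)
P=lambda x,y,z:pl('top',350+x/3.3,140+y/3.3,z)
print('catch tips',[P(x,y,.016)[:2] for x,y in((145,207),(262,313),(380,422))])
A=P(210,48,.03);B=P(605,395,.03);C=P(178,88,.03);D=P(578,438,.03)
for q in((A,B),(C,D)): d=q[1]-q[0]; print(q[0][:2],q[1][:2],np.linalg.norm(d),np.degrees(np.arctan2(*( -d)[[1,0]]))-90)
c=np.array([P(x,y,.016)[:2] for x,y in((145,207),(262,313),(380,422))]); d=c[0]-c[2]; print('len',np.linalg.norm(d),'yaw',np.degrees(np.arctan2(d[1],d[0]))-90)
yaw=np.arctan2(d[1],d[0])-np.pi/2; ex=np.array([np.cos(yaw),np.sin(yaw)]);ey=np.array([-ex[1],ex[0]])
o=c.mean(0)+.043*ex-.030*ey; print('rack o',o)
for b in(-.12,0,.12): print('bay',o+b*ey)
print('flare tips x', [np.array([(P(x,y,.0185)[:2]-o)@ex,(P(x,y,.0185)[:2]-o)@ey]) for x,y in((50,253),(165,355),(288,468),(405,575))])
print('lock',P(455,245,.066)[:2], [(P(455,245,.066)[:2]-o)@e for e in(ex,ey)])
print('offcut',P(132,388,.06)[:2])
Q=lambda x,y,z=.01:pl('top',185+x/5,220+y/5,z)[:2]
print('A',Q(122,202),Q(268,197),Q(268,350),Q(110,365))
print('B',Q(545,215),Q(500,368),Q(652,408))
S=lambda x,y,z=.01:pl('scene',270+x/4,140+y/4,z)[:2]
print('Bscene L,front-r',S(142,347),S(275,377),S(310,265)); print('Ascene',S(530,387),S(670,378),S(500,278))
print('bottle cap',pl('top',485,140,.19),'bottle scene',pl('scene',77,302,.19))
print('tray',np.mean([pl('top',u,v,.03) for u,v in((200,190),(246,185),(253,232),(206,239))],0))
print('magnet',pl('top',260,243,.022),'tape',pl('top',257,329,.06))
# caps triangulate
def tri(p,q):
    o1,d1=ray('top',*p);o2,d2=ray('scene',*q)
    s=np.linalg.lstsq(np.c_[d1,-d2],o2-o1,rcond=None)[0]; return (o1+d1*s[0]+o2+d2*s[1])/2
print('capA',tri((185+102/5,220+269/5),(270+643/4,140+100/4)));print('capB',tri((185+575/5,220+305/5),(270+224/4,140+95/4)))
E
```

```text
catch tips [array([ 0.6344, -0.1526]), array([ 0.5509, -0.2378]), array([ 0.4668, -0.322 ])]
[ 0.7542 -0.2049] [ 0.4828 -0.485 ] 0.38994081159756777 -44.10071585485838
[ 0.7234 -0.1792] [ 0.4515 -0.4628] 0.39289582785005295 -43.804586887400625
len 0.23830670436241305 yaw -44.70886355431447
rack o [ 0.5602 -0.289 ]
bay [ 0.4758 -0.3743]
bay [ 0.5602 -0.289 ]
bay [ 0.6446 -0.2038]
flare tips x [array([-0.1196,  0.1776]), array([-0.1171,  0.0617]), array([-0.1167, -0.0618]), array([-0.116 , -0.1768])]
lock [ 0.5922 -0.3689] [np.float64(0.07895081817862783), np.float64(-0.034192299118398994)]
offcut [ 0.4932 -0.131 ]
A [0.4987 0.3153] [0.4997 0.2416] [0.4233 0.2416] [0.4174 0.3207]
B [0.4878 0.1024] [0.4122 0.1259] [0.391  0.0506]
Bscene L,front-r [0.4702 0.0353] [0.4932 0.1084] [0.4149 0.132 ]
Ascene [0.5045 0.2474] [0.501  0.3246] [0.4281 0.2396]
bottle cap [ 0.7375 -0.3294  0.19  ] bottle scene [ 0.7418 -0.3255  0.19  ]
tray [0.6194 0.2692 0.03  ]
magnet [0.5388 0.1859 0.022 ] tape [0.3306 0.1893 0.06  ]
capA [0.4585 0.2845 0.1848]
capB [0.4392 0.0815 0.1762]
```

```bash
cat >> h.py <<'E'
from scipy.spatial.transform import Rotation as Rn
np.set_printoptions(precision=4,suppress=True)
def Rd(yh):
    h=np.radians(yh); y=np.array([np.cos(h),np.sin(h),0]); x=np.array([0,0,-1.]); return np.c_[x,y,np.cross(x,y)]
def inc(p,yh,s=None):
    s=s or r.sense(); R=np.array(s['ee_rot']); d=R.T@(np.array(p)-s['tcp_pos']); w=np.degrees(Rn.from_matrix(R.T@Rd(yh)).as_rotvec())
    print('turn',np.round(w,2),'shift',np.round(d,4),'dist',round(float(np.linalg.norm(d)),4)); return w,d
def st():
    s=r.sense(); R=s['ee_rot']; print('t',round(s['time_s'],2),'tcp',s['tcp_pos'],'yh',round(float(np.degrees(np.arctan2(R[1,1],R[0,1]))),2),'j',np.round(s['joints'],1),'F',np.round(s['wrist_force'],1),'w',round(s['gripper_width']*87,1)); return s
def wray(u,v,s=None):
    s=s or r.sense(); c=r.calibration('wrist'); T=np.array(c['tool_from_camera']); a=np.array([(u-c['cx'])/c['fx'],(v-c['cy'])/c['fy']]); th=np.linalg.norm(a)
    d=np.array([*(a/max(th,1e-9)*np.sin(th)),np.cos(th)]); R=np.array(s['ee_rot']); return R@T[:3,3]+s['tcp_pos'],R@T[:3,:3]@d
def wpl(u,v,z,s=None):
    o,d=wray(u,v,s); return o+d*(z-o[2])/d[2]
def wproj(P,s=None):
    s=s or r.sense(); c=r.calibration('wrist'); T=np.array(c['tool_from_camera']); R=np.array(s['ee_rot']); out=[]
    for p in np.atleast_2d(P):
        q=T[:3,:3].T@(R.T@(p-s['tcp_pos'])-T[:3,3]); rr=np.hypot(q[0],q[1]); th=np.arctan2(rr,q[2]); out.append([c['cx']+c['fx']*th*q[0]/rr,c['cy']+c['fy']*th*q[1]/rr])
    return np.array(out)
E
python3 - <<'E'
from h import *
st(); inc([.493,-.131,.2],45.8)
E
```

```text
t 0.1 tcp [ 0.1772 -0.5987  0.1993] yh 106.48 j [-58.7  22.1   0.4  -0.  -68.4 -14.8] F [ 0.2 -0.5  0.2] w 86.9
turn [60.68 -0.07 -0.1 ] shift [-0.0001  0.3589  0.4355] dist 0.5643
```

Call:
move_arm(
  increments=[60.7, 0, 0, 0, 0.359, 0.4355, 0.087, 60.7, 0, 0, 0, 0.359, 0.4355, 0.087, 60.7, 0, 0, 0, 0.359, 0.4355, 0.087, 60.7, 0, 0, 0, 0.359, 0.4355, 0.087, 60.7, 0, 0, 0, 0.359, 0.4355, 0.087, 60.7, 0, 0, 0, 0.359, 0.4355, 0.087, 60.7, 0, 0, 0, 0.359, 0.4355, 0.087, 60.7, 0, 0, 0, 0.359, 0.4355, 0.087, 60.7, 0, 0, 0, 0.359, 0.4355, 0.087, 60.7, 0, 0, 0, 0.359, 0.4355, 0.087, 60.7, 0, 0, 0, 0.359, 0.4355, 0.087, 60.7, 0, 0, 0, 0.359, 0.4355, 0.087],
)

```text
time_s: 1.1
tcp_pos: [0.4365, -0.2148, 0.2002]
ee_rot: [[-0.0, 0.697, 0.717], [0.0, 0.717, -0.697], [-1.0, -0.0, -0.0]]
wrist_force: [1.1, -0.3, 0.2]
gripper_width: 1.0
```

```bash
python3 - <<'E'
from h import *
s=st(); save('wrist','w1.png'); inc([.493,-.131,.2],45.8)
E
```

```text
t 1.1 tcp [ 0.4365 -0.2148  0.2002] yh 45.77 j [  -7.     8.5  -18.4   -0.   -63.2 -127.2] F [ 1.1 -0.3  0.2] w 87.0
turn [ 0.29  0.08 -0.15] shift [ 0.0005  0.0937 -0.0175] dist 0.0953
```

View pics/w1.png

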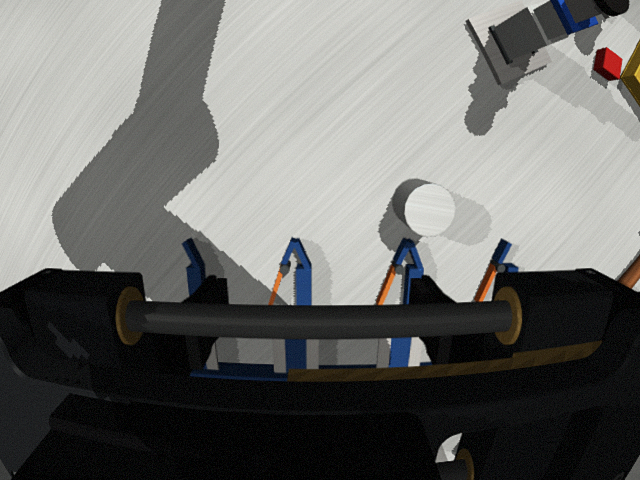

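```bash
python3 - <<'E'
from h import *
s=r.sense()
print('off',wpl(429.5,210,.06,s)); print('tip',[wpl(u,v,.0185,s)[:2] for u,v in((187,241),(294,238),(405,238),(506,241))])
im=np.load('pics/w1.png.npy'); 
cv2.imwrite('pics/w1c.png',cv2.resize(np.clip(im[220:390,150:550,::-1]*1.5,0,255).astype(np.uint8),None,fx=2,fy=2))
g=cv2.cvtColor(im,cv2.COLOR_RGB2HSV)
for p in [(440,560),]: pass
inc([.493,-.131,.12],45.8)
E
```

```text
off [ 0.4986 -0.1273  0.06  ]
tip [array([ 0.3605, -0.327 ]), array([ 0.4376, -0.2429]), array([ 0.5167, -0.1609]), array([ 0.6018, -0.0772])]
turn [ 0.29  0.08 -0.15] shift [ 0.0805  0.0935 -0.0176] dist 0.1246
```

View pics/w1c.png

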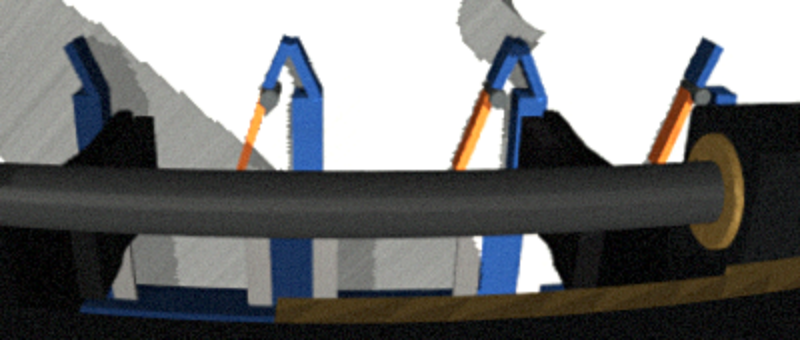

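Call:
move_arm(
  increments=[0, 0, 0, 0, 0.097, -0.017, 0.087, 0, 0, 0, 0, 0.097, -0.017, 0.087, 0, 0, 0, 0, 0.097, -0.017, 0.087, 0, 0, 0, 0.04, 0.097, -0.017, 0.087, 0, 0, 0, 0.08, 0.097, -0.017, 0.087, 0, 0, 0, 0.115, 0.097, -0.017, 0.087, 0, 0, 0, 0.145, 0.097, -0.017, 0.087, 0, 0, 0, 0.167, 0.097, -0.017, 0.087, 0, 0, 0, 0.17, 0.097, -0.017, 0.087, 0, 0, 0, 0.17, 0.097, -0.017, 0.03, 0, 0, 0, 0.17, 0.097, -0.017, 0.03, 0, 0, 0, 0.17, 0.097, -0.017, 0.03],
)

```text
time_s: 2.15
tcp_pos: [0.4931, -0.1354, 0.032]
ee_rot: [[0.004, 0.697, 0.717], [-0.0, 0.717, -0.697], [-1.0, 0.002, 0.003]]
wrist_force: [0.2, -0.2, 1.1]
gripper_width: 0.852
```

```bash
python3 - <<'E'
from h import *
s=st(); im=r.capture('scene'); cv2.imwrite('pics/s1.png',cv2.resize(im[130:330,50:350,::-1],None,fx=2.5,fy=2.5))
E
```

```text
t 2.15 tcp [ 0.4931 -0.1354  0.032 ] yh 45.81 j [   2.9   22.2  -27.8    0.   -39.8 -137.1] F [ 0.2 -0.2  1.1] w 74.1
```

View pics/s1.png

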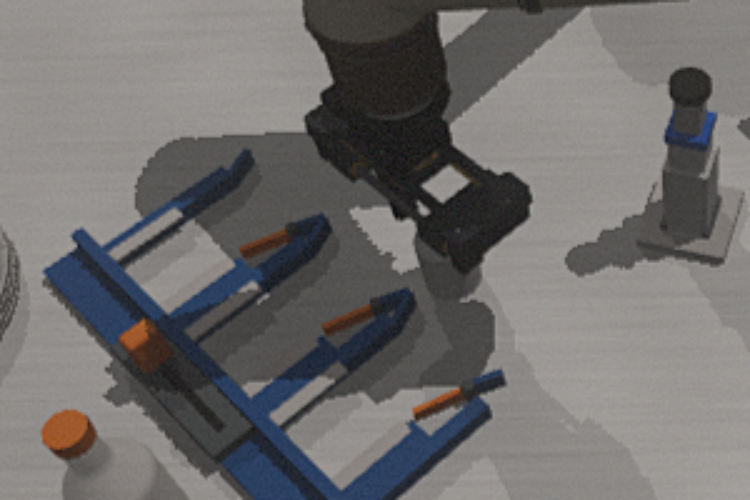

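Call:
move_arm(
  increments=[0, 0, 0, 0, 0, 0, 0.03, 0, 0, 0, 0, 0, 0, 0.03, 0, 0, 0, 0, 0, 0, 0.03, 0, 0, 0, 0, 0, 0, 0.03, 0, 0, 0, 0, 0, 0, 0.03, 0, 0, 0, 0, 0, 0, 0.03, 0, 0, 0, 0, 0, 0, 0.03, 0, 0, 0, -0.03, 0, 0, 0.03, 0, 0, 0, -0.06, 0, 0, 0.03, 0, 0, 0, -0.08, 0, 0, 0.03, 0, 0, 0, -0.09, 0, 0, 0.03],
)

```text
time_s: 3.12
tcp_pos: [0.4913, -0.1355, 0.1219]
ee_rot: [[0.001, 0.697, 0.717], [-0.0, 0.717, -0.697], [-1.0, 0.001, 0.001]]
wrist_force: [0.6, 0.8, -3.3]
gripper_width: 0.56
```

```bash
python3 - <<'E'
from h import *
s=st(); inc([.6194,.2692,.2],45.8); inc([.6194,.2692,.2],0)
E
```

```text
t 3.12 tcp [ 0.4913 -0.1355  0.1219] yh 45.78 j [   2.9   15.2  -22.     0.   -52.7 -137.1] F [ 0.6  0.8 -3.3] w 48.7
turn [-0.02  0.03 -0.03] shift [-0.078   0.3793 -0.1904] dist 0.4316
turn [45.78  0.02 -0.04] shift [-0.078   0.3793 -0.1904] dist 0.4316
```

Call:
move_arm(
  increments=[0, 0, 0, -0.04, 0, 0, 0.03, 0, 0, 0, -0.08, 0.01, -0.005, 0.03, 0, 0, 0, -0.08, 0.379, -0.19, 0.03, 0, 0, 0, -0.08, 0.379, -0.19, 0.03, 0, 0, 0, -0.08, 0.379, -0.19, 0.03, 0, 0, 0, -0.08, 0.379, -0.19, 0.03, 0, 0, 0, -0.08, 0.379, -0.19, 0.03, 0, 0, 0, -0.08, 0.379, -0.19, 0.03, 0, 0, 0, -0.08, 0.379, -0.19, 0.03, 0, 0, 0, -0.08, 0.379, -0.19, 0.03, 0, 0, 0, -0.08, 0.379, -0.19, 0.03, 0, 0, 0, -0.08, 0.379, -0.19, 0.03],
)

```text
time_s: 4.12
tcp_pos: [0.6184, 0.2705, 0.1972]
ee_rot: [[-0.005, 0.697, 0.717], [-0.003, 0.717, -0.697], [-1.0, -0.006, -0.002]]
wrist_force: [1.0, -0.2, -2.7]
gripper_width: 0.562
```

```bash
python3 - <<'E'
from h import *
s=st(); im=save('wrist','w2.png'); inc([.6194,.2692,.2],45.8)
E
```

```text
t 4.12 tcp [0.6184 0.2705 0.1972] yh 45.8 j [  37.3   27.3    8.4   -0.1  -71.4 -171.5] F [ 1.  -0.2 -2.7] w 48.9
turn [ 0.24 -0.1   0.03] shift [-0.0041 -0.0066  0.0044] dist 0.009
```

View pics/w2.png

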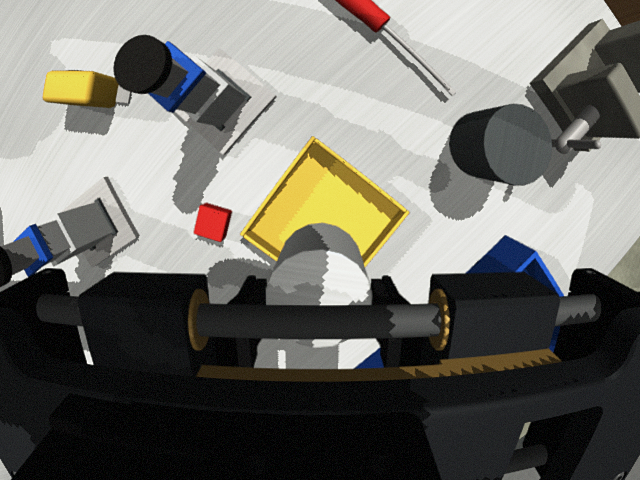

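```bash
python3 - <<'E'
from h import *
s=st(); a,b,c=[wpl(u,v,.03,s) for u,v in((242,233),(313,138),(408,212))]; print(a,b,c,(a+c)/2); inc([.6194,.2692,.038],45.8)
E
```

```text
t 4.17 tcp [0.6208 0.277  0.1959] yh 46.04 j [  37.6   27.6    8.8   -0.1  -71.2 -171.5] F [ 5.   4.4 -2. ] w 48.7
[0.5757 0.215  0.03  ] [0.5591 0.328  0.03  ] [0.6731 0.3458 0.03  ] [0.6244 0.2804 0.03  ]
turn [ 0.24 -0.1   0.03] shift [ 0.1579 -0.0065  0.0047] dist 0.1581
```

Call:
move_arm(
  increments=[0, 0, 0, 0.03, 0, 0, 0.03, 0, 0, 0, 0.07, 0.003, 0, 0.03, 0, 0, 0, 0.105, 0.003, 0, 0.03, 0, 0, 0, 0.135, 0.003, 0, 0.03, 0, 0, 0, 0.155, 0.003, 0, 0.03, 0, 0, 0, 0.163, 0.003, 0, 0.03, 0, 0, 0, 0.163, 0.003, 0, 0.03, 0, 0, 0, 0.163, 0.003, 0, 0.03],
)

```text
time_s: 4.83
tcp_pos: [0.6208, 0.2701, 0.0359]
ee_rot: [[-0.003, 0.698, 0.716], [-0.002, 0.716, -0.698], [-1.0, -0.003, -0.001]]
wrist_force: [-0.3, 0.2, -2.9]
gripper_width: 0.562
```

```bash
python3 - <<'E'
from h import *
s=st()
E
```

```text
t 4.83 tcp [0.6208 0.2701 0.0359] yh 45.76 j [  37.2   35.1   -2.5   -0.   -52.5 -171.4] F [-0.3  0.2 -2.9] w 48.9
```

Call:
move_arm(
  increments=[0, 0, 0, 0.001, 0, 0, 0.03, 0, 0, 0, 0.001, 0, 0, 0.087, 0, 0, 0, 0.001, 0, 0, 0.087, 0, 0, 0, 0.001, 0, 0, 0.087, 0, 0, 0, 0.001, 0, 0, 0.087, 0, 0, 0, 0.001, 0, 0, 0.087, 0, 0, 0, 0.001, 0, 0, 0.087, 0, 0, 0, 0.001, 0, 0, 0.087, 0, 0, 0, -0.03, 0, 0, 0.087, 0, 0, 0, -0.07, 0, 0, 0.087, 0, 0, 0, -0.11, 0, 0, 0.087, 0, 0, 0, -0.15, 0, 0, 0.087],
)

```text
time_s: 5.83
tcp_pos: [0.6215, 0.2707, 0.189]
ee_rot: [[-0.0, 0.697, 0.717], [-0.0, 0.717, -0.697], [-1.0, -0.001, 0.0]]
wrist_force: [1.4, 0.3, -0.1]
gripper_width: 0.999
```

```bash
python3 - <<'E'
from h import *
s=st(); im=save('top','t2.png'); cv2.imwrite('pics/t2c.png',cv2.resize(im[170:350,180:340,::-1],None,fx=3.3,fy=3.3)); save('scene','s2.png'); inc([.4392,.0815,.25],72.5)
E
```

```text
t 5.83 tcp [0.6215 0.2707 0.189 ] yh 45.8 j [  37.2   27.7    7.8    0.   -70.2 -171.4] F [ 1.4  0.3 -0.1] w 86.9
turn [-26.65   0.53  -0.83] shift [-0.0573 -0.2665 -0.0004] dist 0.2726
```

View pics/t2c.png

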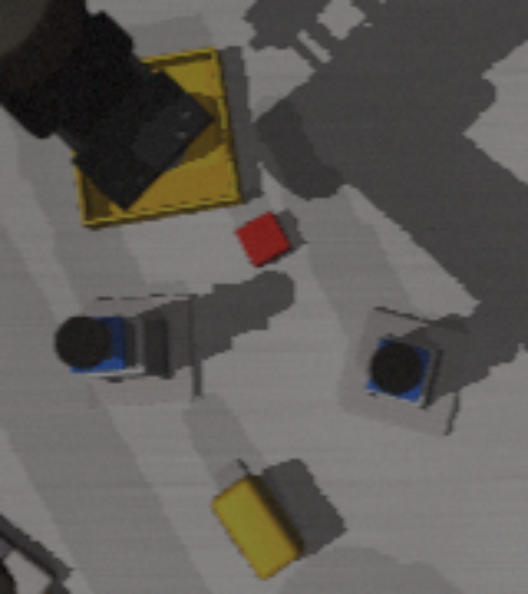

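View pics/s2.png

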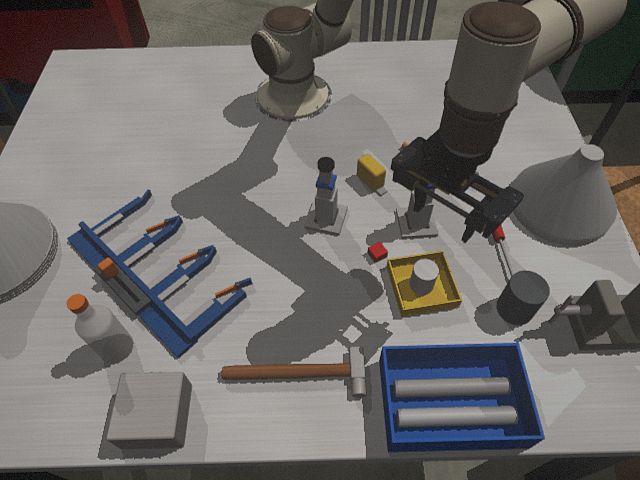

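Call:
move_arm(
  increments=[-60, 0, 0, -0.06, 0, 0, 0, -60, 0, 0, -0.06, 0, 0, 0, -60, 0, 0, -0.06, -0.2625, 0.0035, 0, -60, 0, 0, -0.06, -0.2625, 0.0035, 0, -60, 0, 0, -0.06, -0.2625, 0.0035, 0, -60, 0, 0, -0.06, -0.2625, 0.0035, 0, -60, 0, 0, -0.06, -0.2625, 0.0035, 0, -60, 0, 0, -0.06, -0.2625, 0.0035, 0, -60, 0, 0, -0.06, -0.2625, 0.0035, 0, -60, 0, 0, -0.06, -0.2625, 0.0035, 0, -60, 0, 0, -0.06, -0.2625, 0.0035, 0],
)

```text
time_s: 6.85
tcp_pos: [0.4412, 0.0801, 0.248]
ee_rot: [[0.002, -0.271, 0.963], [0.001, 0.963, 0.271], [-1.0, 0.001, 0.002]]
wrist_force: [-0.0, -0.1, -0.2]
gripper_width: 0.25
```

Call:
move_arm(
  increments=[-56.7, 0, 0, 0, 0, 0, 0, -56.7, 0, 0, 0, 0, 0, 0, -56.7, 0, 0, 0, 0, 0, 0, -56.7, 0, 0, 0, 0, 0, 0, -56.7, 0, 0, 0, 0, 0, 0, -56.7, 0, 0, 0, 0, 0, 0, -56.7, 0, 0, 0, 0, 0, 0, -56.7, 0, 0, 0, 0, 0, 0, -56.7, 0, 0, 0, 0, 0, 0, -56.7, 0, 0, 0, 0, 0, 0, -56.7, 0, 0, 0, 0, 0, 0],
)

```text
time_s: 7.77
tcp_pos: [0.4417, 0.0809, 0.247]
ee_rot: [[-0.0, -0.953, 0.303], [-0.0, 0.303, 0.953], [-1.0, 0.0, -0.0]]
wrist_force: [0.5, 0.6, -0.1]
gripper_width: 0.004
```

```bash
python3 - <<'E'
from h import *
s=st(); save('wrist','w3.png'); inc([.441,.08,.25],162.5)
print(wproj([[.441,.08,.176],[.441,.08,0]],s))
E
```

```text
t 7.77 tcp [0.4417 0.0809 0.247 ] yh 162.35 j [ 31.2   2.6 -18.1  -0.  -69.3 -48.9] F [ 0.5  0.6 -0.1] w 0.3
turn [-0.12 -0.02 -0.01] shift [-0.0029  0.0004 -0.0009] dist 0.0031
[[317.9437 246.8745]
 [317.9669 207.7739]]
```

View pics/w3.png

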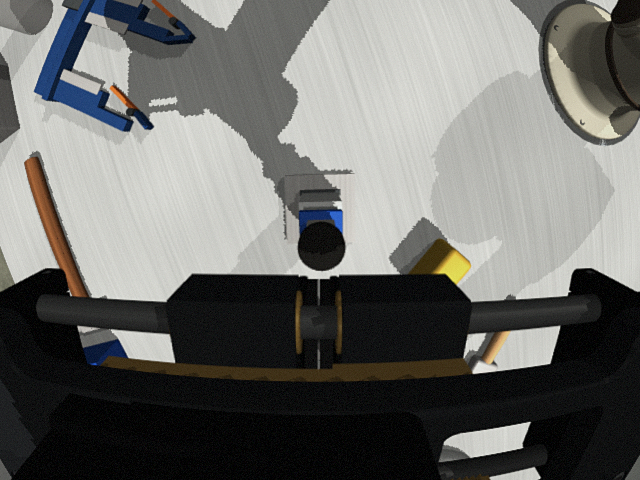

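Call:
move_arm(
  increments=[0, 0, 0, 0.025, 0.002, 0, 0, 0, 0, 0, 0.05, 0.002, 0, 0, 0, 0, 0, 0.06, 0.002, 0, 0, 0, 0, 0, 0.068, 0.002, 0, 0, 0, 0, 0, 0.076, 0.002, 0, 0, 0, 0, 0, 0.084, 0.002, 0, 0, 0, 0, 0, 0.092, 0.002, 0, 0, 0, 0, 0, 0.1, 0.002, 0, 0, 0, 0, 0, 0.108, 0.002, 0, 0, 0, 0, 0, 0.115, 0.002, 0, 0, 0, 0, 0, 0.121, 0.002, 0, 0, 0, 0, 0, 0.125, 0.002, 0, 0],
)

```text
time_s: 8.82
tcp_pos: [0.44, 0.0813, 0.122]
ee_rot: [[0.001, -0.954, 0.301], [0.0, 0.301, 0.954], [-1.0, -0.001, 0.001]]
wrist_force: [0.7, 0.0, 3.9]
gripper_width: 0.009
```

Call:
move_arm(
  increments=[0, 0, 0, 0.002, 0, 0, 0, 0, 0, 0, 0.004, 0, 0, 0, 0, 0, 0, 0.004, 0, 0, 0, 0, 0, 0, 0.004, 0, 0, 0],
)

```text
time_s: 9.15
tcp_pos: [0.44, 0.0813, 0.1187]
ee_rot: [[0.001, -0.954, 0.301], [0.001, 0.301, 0.954], [-1.0, -0.001, 0.001]]
wrist_force: [0.2, -0.4, 4.8]
gripper_width: 0.005
```

Call:
move_arm(
  increments=[0, 0, 0, 0.001, 0, 0, 0, 0, 0, 0, 0.002, 0, 0, 0, 0, 0, 0, 0.003, 0, 0, 0, 0, 0, 0, 0.003, 0, 0, 0],
)

```text
time_s: 9.48
tcp_pos: [0.44, 0.0813, 0.1162]
ee_rot: [[0.002, -0.954, 0.3], [0.001, 0.3, 0.954], [-1.0, -0.001, 0.001]]
wrist_force: [-1.1, 1.4, 8.5]
gripper_width: 0.007
```

```bash
python3 - <<'E'
from h import *
s=st(); im=save('scene','s3.png'); cv2.imwrite('pics/s3c.png',cv2.resize(im[110:270,250:470,::-1],None,fx=3.3,fy=3.3))
E
```

```text
t 9.48 tcp [0.44   0.0813 0.1162] yh 162.52 j [ 31.4   9.7 -30.5   0.  -49.7 -48.9] F [-1.1  1.4  8.5] w 0.6
```

View pics/s3c.png

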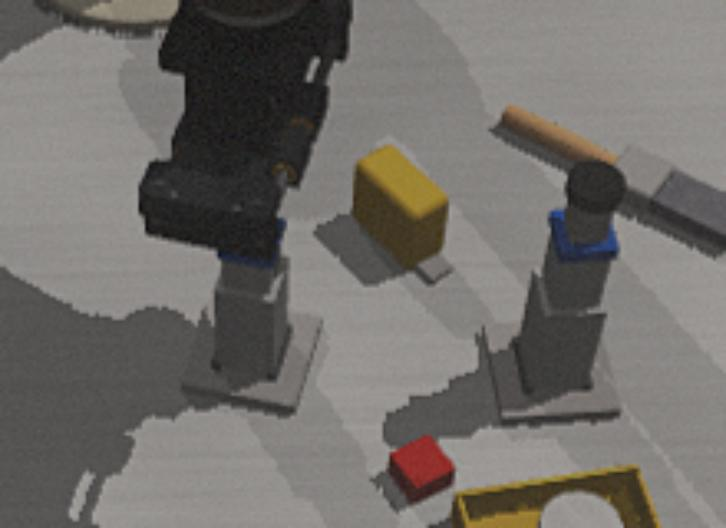

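```bash
python3 - <<'E'
from h import *
s=st(); im=save('wrist','w4.png')
E
```

```text
t 9.53 tcp [0.44   0.0813 0.1162] yh 162.52 j [ 31.4   9.7 -30.5   0.  -49.7 -48.9] F [-1.5  1.3  8.1] w 0.6
```

View pics/w4.png

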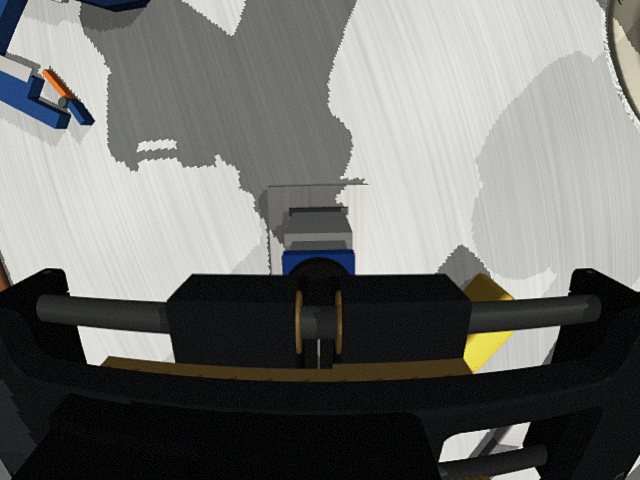

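Call:
move_arm(
  increments=[0, 0, 0, 0.002, 0, 0, 0, 0, 0, 0, 0.004, 0, 0, 0, 0, 0, 0, 0.005, 0, 0, 0, 0, 0, 0, 0.005, 0, 0, 0],
)

```text
time_s: 9.92
tcp_pos: [0.44, 0.0813, 0.1112]
ee_rot: [[0.002, -0.954, 0.3], [0.001, 0.3, 0.954], [-1.0, -0.001, 0.001]]
wrist_force: [-0.6, 1.1, 8.4]
gripper_width: 0.004
```

```bash
python3 - <<'E'
from h import *
s=st(); im=np.load('pics/w4.png.npy'); cv2.imwrite('pics/w4c.png',cv2.resize(np.clip(im[170:380,220:420,::-1]*1.5,0,255).astype(np.uint8),None,fx=3,fy=3)); print(wproj([s['tcp_pos'],s['tcp_pos']+[0,0,-.008]]))
E
```

```text
t 9.92 tcp [0.44   0.0813 0.1112] yh 162.52 j [ 31.4  10.1 -30.9   0.  -48.9 -48.9] F [-0.6  1.1  8.4] w 0.4
[[317.1215 283.9251]
 [317.1797 278.7291]]
```

View pics/w4c.png

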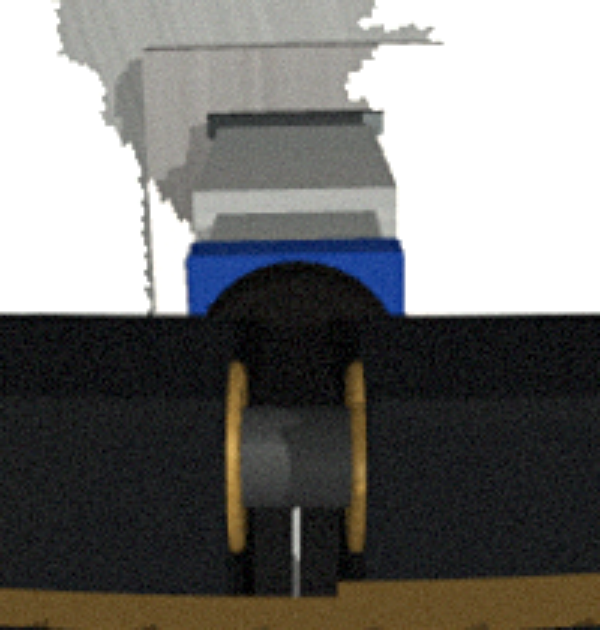

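Call:
move_arm(
  increments=[0, 0, 0, 0.003, 0, 0, 0, 0, 0, 0, 0.006, 0, 0, 0, 0, 0, 0, 0.008, 0, 0, 0, 0, 0, 0, 0.008, 0, 0, 0],
)

```text
time_s: 10.25
tcp_pos: [0.44, 0.0813, 0.1029]
ee_rot: [[0.002, -0.954, 0.3], [0.001, 0.3, 0.954], [-1.0, -0.001, 0.001]]
wrist_force: [-0.1, 0.8, 6.4]
gripper_width: 0.004
```

```bash
python3 - <<'E'
from h import *
s=st(); im=r.capture('wrist');cv2.imwrite('pics/w5c.png',cv2.resize(np.clip(im[170:380,220:420,::-1]*1.5,0,255).astype(np.uint8),None,fx=3,fy=3)) 
im=save('scene','s3.png'); cv2.imwrite('pics/s3c.png',cv2.resize(im[150:250,290:390,::-1],None,fx=5,fy=5))
E
```

```text
t 10.25 tcp [0.44   0.0813 0.1029] yh 162.51 j [ 31.4  10.8 -31.6   0.  -47.6 -48.9] F [-0.1  0.8  6.4] w 0.3
```

View pics/w5c.png

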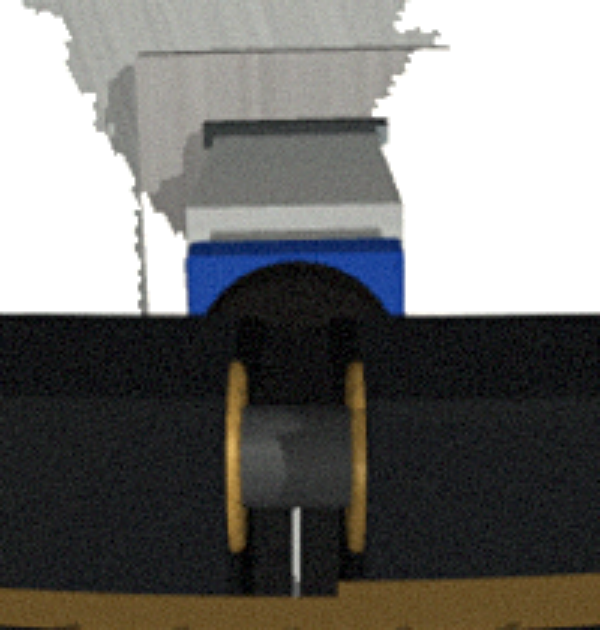

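View pics/s3c.png

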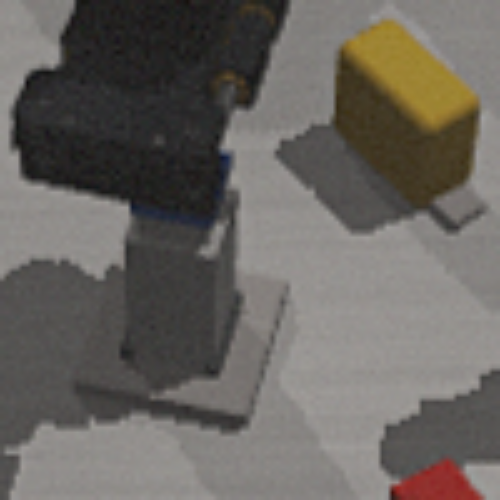

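Call:
move_arm(
  increments=[0, 0, 0, 0.002, 0, 0, 0, 0, 0, 0, 0.004, 0, 0, 0, 0, 0, 0, 0.004, 0, 0, 0, 0, 0, 0, 0.004, 0, 0, 0],
)

```text
time_s: 10.68
tcp_pos: [0.44, 0.0813, 0.099]
ee_rot: [[0.002, -0.954, 0.301], [0.001, 0.301, 0.954], [-1.0, -0.001, 0.001]]
wrist_force: [-1.5, 0.8, 7.4]
gripper_width: 0.007
```

Call:
move_arm(
  increments=[0, 0, 0, 0.001, 0, 0, 0, 0, 0, 0, 0.002, 0, 0, 0, 0, 0, 0, 0.002, 0, 0, 0],
)

```text
time_s: 10.93
tcp_pos: [0.44, 0.0813, 0.0971]
ee_rot: [[0.002, -0.954, 0.3], [0.0, 0.3, 0.954], [-1.0, -0.001, 0.001]]
wrist_force: [-1.0, 0.7, 7.3]
gripper_width: 0.007
```

Call:
move_arm(
  increments=[0, 0, 0, 0.001, 0, 0, 0, 0, 0, 0, 0.002, 0, 0, 0, 0, 0, 0, 0.002, 0, 0, 0],
)

```text
time_s: 11.18
tcp_pos: [0.44, 0.0813, 0.0952]
ee_rot: [[0.002, -0.954, 0.3], [0.001, 0.3, 0.954], [-1.0, -0.001, 0.001]]
wrist_force: [-0.6, 0.5, 8.1]
gripper_width: 0.004
```

Call:
move_arm(
  increments=[0, 0, 0, 0.001, 0, 0, 0, 0, 0, 0, 0.002, 0, 0, 0, 0, 0, 0, 0.002, 0, 0, 0],
)

```text
time_s: 11.43
tcp_pos: [0.44, 0.0813, 0.0932]
ee_rot: [[0.002, -0.954, 0.3], [0.0, 0.3, 0.954], [-1.0, -0.001, 0.001]]
wrist_force: [-0.8, 0.2, 8.6]
gripper_width: 0.005
```

```bash
python3 - <<'E'
from h import *
s=st(); im=r.capture('wrist');cv2.imwrite('pics/w6c.png',cv2.resize(np.clip(im[170:380,220:420,::-1]*1.5,0,255).astype(np.uint8),None,fx=3,fy=3)) 
im=save('scene','s3.png'); cv2.imwrite('pics/s4c.png',cv2.resize(im[150:250,290:390,::-1],None,fx=5,fy=5))
E
```

```text
t 11.43 tcp [0.44   0.0813 0.0932] yh 162.52 j [ 31.4  11.6 -32.3   0.  -46.1 -48.9] F [-0.8  0.2  8.6] w 0.4
```

View pics/w6c.png

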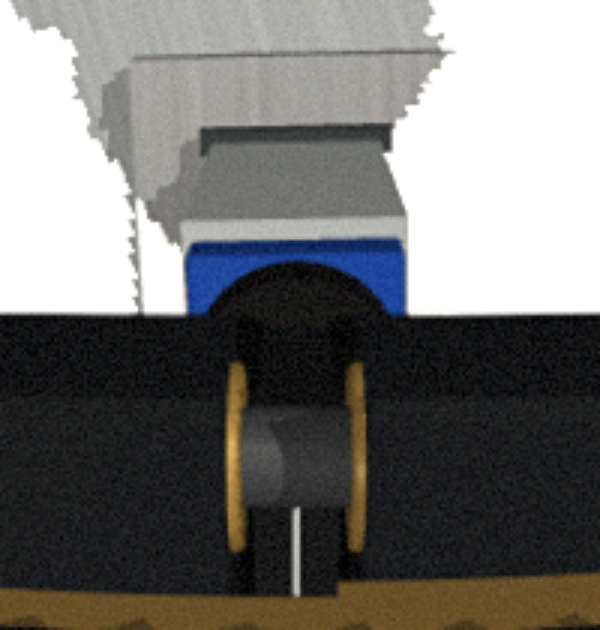

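View pics/s4c.png

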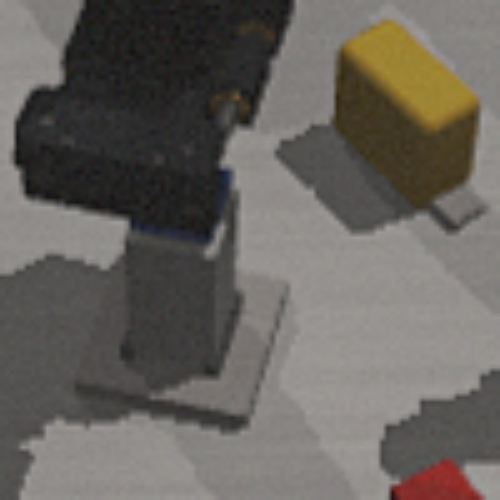

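Call:
move_arm(
  increments=[0, 0, 0, 0.001, 0, 0, 0, 0, 0, 0, 0.002, 0, 0, 0, 0, 0, 0, 0.002, 0, 0, 0],
)

```text
time_s: 11.78
tcp_pos: [0.44, 0.0813, 0.0911]
ee_rot: [[0.002, -0.954, 0.3], [0.0, 0.3, 0.954], [-1.0, -0.001, 0.001]]
wrist_force: [-1.0, 0.6, 9.1]
gripper_width: 0.007
```

Call:
move_arm(
  increments=[0, 0, 0, 0.001, 0, 0, 0, 0, 0, 0, 0.002, 0, 0, 0, 0, 0, 0, 0.002, 0, 0, 0],
)

```text
time_s: 12.03
tcp_pos: [0.44, 0.0813, 0.0891]
ee_rot: [[0.002, -0.954, 0.3], [0.0, 0.3, 0.954], [-1.0, -0.001, 0.001]]
wrist_force: [-1.5, 0.9, 8.2]
gripper_width: 0.009
```

Call:
move_arm(
  increments=[0, 0, 0, 0.001, 0, 0, 0, 0, 0, 0, 0.002, 0, 0, 0, 0, 0, 0, 0.002, 0, 0, 0],
)

```text
time_s: 12.28
tcp_pos: [0.4401, 0.0813, 0.0879]
ee_rot: [[0.002, -0.954, 0.3], [0.0, 0.3, 0.954], [-1.0, -0.002, 0.001]]
wrist_force: [-2.9, 0.0, 13.1]
gripper_width: 0.007
```

Call:
move_arm(
  increments=[0, 0, 0, 0.001, 0, 0, 0, 0, 0, 0, 0.002, 0, 0, 0, 0, 0, 0, 0.002, 0, 0, 0],
)

```text
time_s: 12.53
tcp_pos: [0.4402, 0.0813, 0.0877]
ee_rot: [[0.002, -0.954, 0.299], [-0.0, 0.299, 0.954], [-1.0, -0.002, 0.001]]
wrist_force: [-7.6, 1.0, 28.2]
gripper_width: 0.004
```

```bash
python3 - <<'E'
from h import *
s=st(); im=r.capture('wrist');cv2.imwrite('pics/w7c.png',cv2.resize(np.clip(im[170:380,220:420,::-1]*1.5,0,255).astype(np.uint8),None,fx=3,fy=3)) 
im=save('scene','s3.png'); cv2.imwrite('pics/s5c.png',cv2.resize(im[150:250,290:390,::-1],None,fx=5,fy=5))
E
```

```text
t 12.53 tcp [0.4402 0.0813 0.0877] yh 162.59 j [ 31.4  12.  -32.7   0.1 -45.2 -48.9] F [-7.6  1.  28.2] w 0.4
```

View pics/w7c.png

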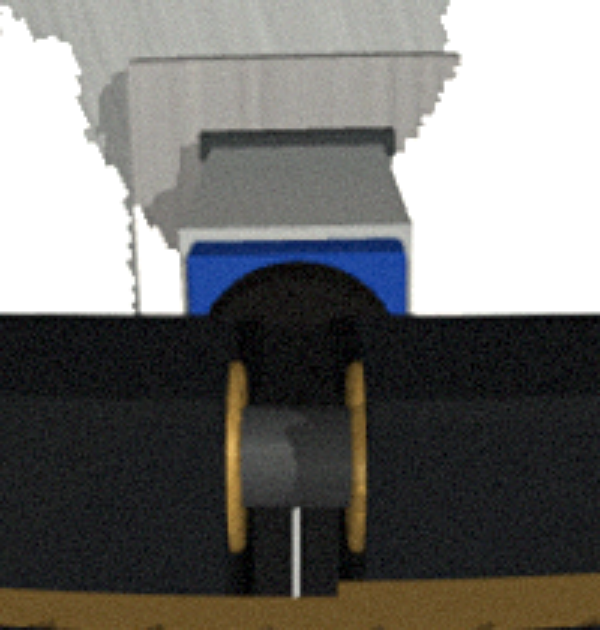

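View pics/s5c.png

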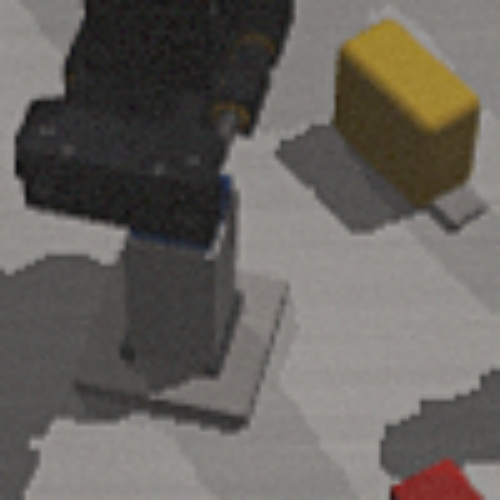

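Call:
move_arm(
  increments=[0, 0, 0, -0.02, 0, 0, 0, 0, 0, 0, -0.04, 0, 0, 0.087, 0, 0, 0, -0.05, 0, 0, 0.087, 0, 0, 0, -0.05, 0, 0, 0.087, 0, 0, 0, -0.05, 0, 0, 0.087, 0, 0, 0, -0.05, 0, 0, 0.087, 0, 0, 0, -0.05, 0, 0, 0.087, 0, 0, 0, -0.05, 0, 0, 0.087, 0, 0, 0, -0.03, 0, 0, 0.087, 0, 0, 0, -0.01, 0, 0, 0.087, 0, 0, 0, 0.005, 0, 0, 0.087, 0, 0, 0, 0.011, 0, 0, 0.087],
)

```text
time_s: 13.63
tcp_pos: [0.4376, 0.0801, 0.0708]
ee_rot: [[-0.005, -0.953, 0.301], [-0.002, 0.301, 0.953], [-1.0, 0.004, -0.004]]
wrist_force: [0.3, 0.0, 0.8]
gripper_width: 0.755
```

```bash
python3 - <<'E'
from h import *
s=st(); im=save('wrist','w8.png'); im=save('scene','s3.png'); cv2.imwrite('pics/s6c.png',cv2.resize(im[130:250,270:390,::-1],None,fx=4,fy=4))
E
```

```text
t 13.63 tcp [0.4376 0.0801 0.0708] yh 162.45 j [ 31.4  13.5 -33.9  -0.  -42.9 -48.9] F [0.3 0.  0.8] w 65.7
```

View pics/w8.png

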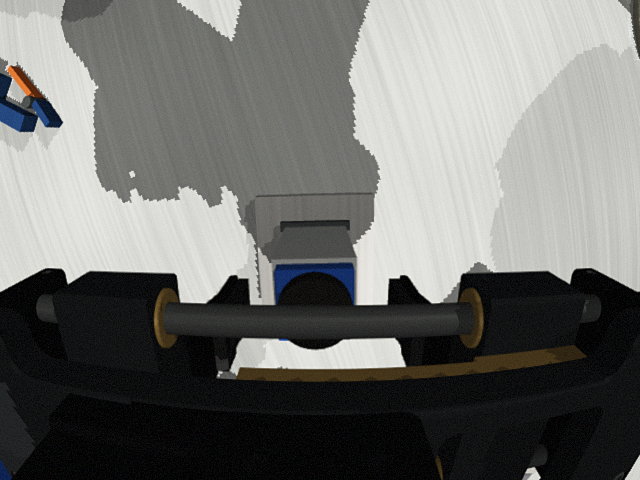

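View pics/s6c.png

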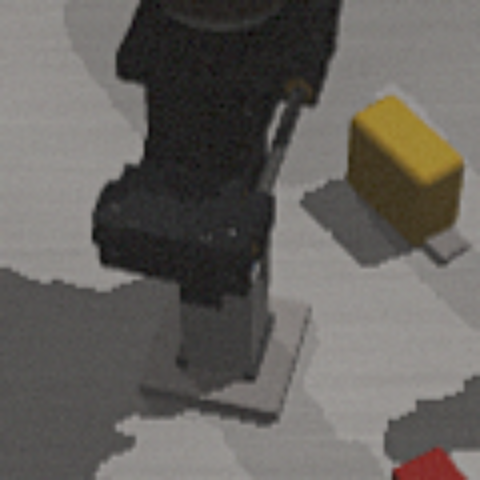

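Call:
move_arm(
  increments=[0, 0, 0, 0, 0, 0, 0.03, 0, 0, 0, 0, 0, 0, 0.03, 0, 0, 0, 0, 0, 0, 0.03, 0, 0, 0, 0, 0, 0, 0.03, 0, 0, 0, 0, 0, 0, 0.03, 0, 0, 0, 0, 0, 0, 0.03, 0, 0, 0, 0, 0, 0, 0.03, 0, 0, 0, 0, 0, 0, 0.03],
)

```text
time_s: 14.4
tcp_pos: [0.4394, 0.081, 0.0734]
ee_rot: [[0.0, -0.954, 0.301], [0.0, 0.301, 0.954], [-1.0, -0.0, 0.0]]
wrist_force: [2.8, -1.0, 0.6]
gripper_width: 0.421
```

```bash
python3 - <<'E'
from h import *
s=st(); im=save('wrist','w9.png'); cv2.imwrite('pics/w9c.png',cv2.resize(np.clip(im[170:380,220:420,::-1]*1.5,0,255).astype(np.uint8),None,fx=3,fy=3))
im=save('scene','s3.png'); cv2.imwrite('pics/s7c.png',cv2.resize(im[100:320,50:390,::-1],None,fx=2.2,fy=2.2))
E
```

```text
t 14.4 tcp [0.4394 0.081  0.0734] yh 162.49 j [ 31.4  13.2 -33.7   0.  -43.  -48.9] F [ 2.8 -1.   0.6] w 36.6
```

View pics/w9c.png

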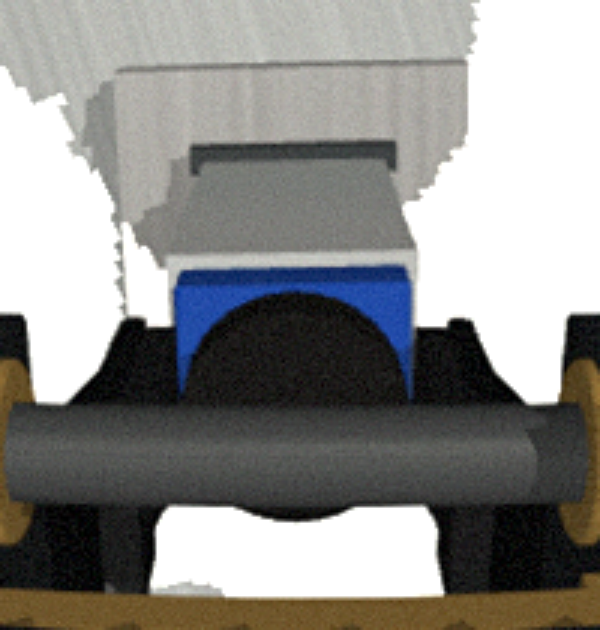

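View pics/s7c.png

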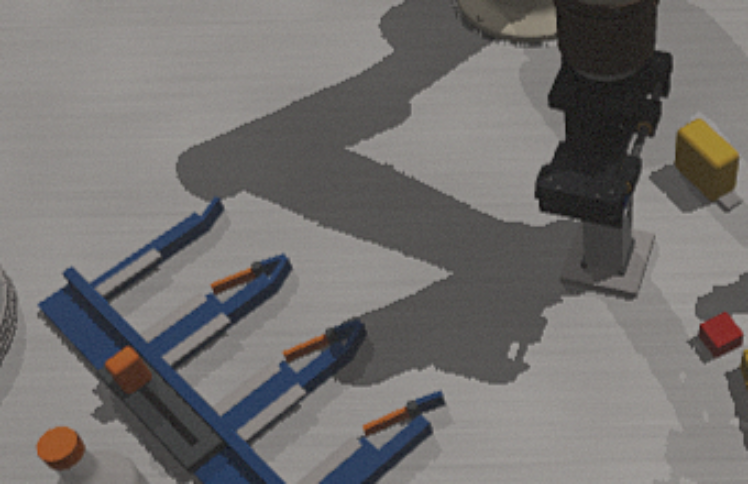

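```bash
python3 - <<'E'
from h import *
s=r.sense(); R=s['ee_rot']; t=s['tcp_pos']
for nm,x in(('tip',.008),('tcp',0),('grasp',-.011),('-30',-.03),('-50',-.05)):
    print(nm,wproj([t+R@np.array([x,y,z]) for y in(-.0183,.0183) for z in (-.0095,.0095)],s).round(0).tolist())
c=t.copy(); 
for nm,h,z in(('plate',.04,.01),('outer',.02,.09),('collar',.018,.1),('cap',0.017,.11)):
    print(nm,wproj([[*(c[:2]+R[:2,1]*y-R[:2,2]*h),z] for y in(-h,h)],s).round(0).tolist())
E
```

```text
tip [[283.0, 262.0], [284.0, 295.0], [351.0, 262.0], [350.0, 295.0]]
tcp [[282.0, 267.0], [283.0, 300.0], [352.0, 267.0], [351.0, 300.0]]
grasp [[280.0, 274.0], [281.0, 309.0], [354.0, 274.0], [353.0, 309.0]]
-30 [[276.0, 288.0], [277.0, 326.0], [358.0, 288.0], [357.0, 326.0]]
-50 [[270.0, 306.0], [273.0, 348.0], [363.0, 306.0], [361.0, 347.0]]
plate [[258.0, 194.0], [377.0, 194.0]]
outer [[274.0, 257.0], [359.0, 257.0]]
collar [[277.0, 267.0], [357.0, 267.0]]
cap [[276.0, 277.0], [357.0, 277.0]]
```

```bash
python3 - <<'E'
from h import *
s=r.sense(); R=s['ee_rot']; t=s['tcp_pos']
t8=np.array([.4376,.0801,.0708])
for x in(.008,0,-.011,-.022,-.05,-.062): print(x,'open',proj('scene',[t8+R@np.array([x,-y,z]) for y in(.033,.048) for z in(-.0095,.0095)]).round(0).tolist(),'now',proj('scene',[t+R@np.array([x,-y,z]) for y in(.018,.033) for z in(-.0095,.0095)]).round(0).tolist())
im=np.load('pics/s3.png.npy'); cv2.imwrite('pics/s8c.png',cv2.resize(np.clip(im[165:245,285:365,::-1]*1.8,0,255).astype(np.uint8),None,fx=7,fy=7,interpolation=cv2.INTER_CUBIC))
E
```

```text
0.008 open [[317.0, 210.0], [325.0, 212.0], [315.0, 216.0], [323.0, 217.0]] now [[319.0, 205.0], [327.0, 207.0], [317.0, 210.0], [326.0, 212.0]]
0 open [[317.0, 208.0], [325.0, 210.0], [315.0, 213.0], [323.0, 215.0]] now [[319.0, 203.0], [327.0, 204.0], [317.0, 208.0], [326.0, 210.0]]
-0.011 open [[316.0, 205.0], [325.0, 207.0], [314.0, 210.0], [323.0, 212.0]] now [[319.0, 199.0], [327.0, 201.0], [317.0, 205.0], [326.0, 206.0]]
-0.022 open [[316.0, 201.0], [325.0, 203.0], [314.0, 207.0], [323.0, 209.0]] now [[319.0, 196.0], [327.0, 198.0], [317.0, 201.0], [325.0, 203.0]]
-0.05 open [[316.0, 193.0], [325.0, 195.0], [314.0, 198.0], [323.0, 200.0]] now [[319.0, 187.0], [327.0, 189.0], [316.0, 192.0], [325.0, 194.0]]
-0.062 open [[316.0, 189.0], [325.0, 191.0], [314.0, 194.0], [323.0, 196.0]] now [[318.0, 183.0], [327.0, 185.0], [316.0, 189.0], [325.0, 191.0]]
```

View pics/s8c.png

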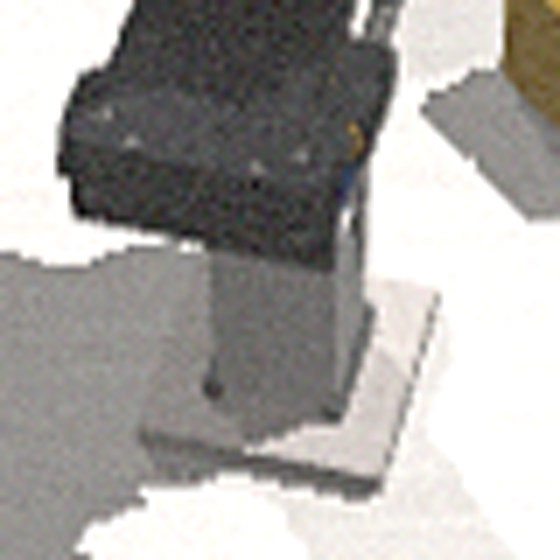

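```bash
python3 - <<'E'
from h import *
s=r.sense(); R=s['ee_rot']; t=s['tcp_pos']
for Y in(.06,.08,.095):
  for x in(-.03,-.05,-.062,-.08,-.092): print(Y,x,proj('scene',[t+R@np.array([x,-Y,z]) for z in(-.0375,.0375)]).round(0).tolist())
E
```

```text
0.06 -0.03 [[300.0, 206.0], [335.0, 213.0]]
0.06 -0.05 [[299.0, 199.0], [335.0, 207.0]]
0.06 -0.062 [[299.0, 196.0], [335.0, 203.0]]
0.06 -0.08 [[299.0, 190.0], [335.0, 198.0]]
0.06 -0.092 [[298.0, 186.0], [336.0, 194.0]]
0.08 -0.03 [[297.0, 213.0], [333.0, 221.0]]
0.08 -0.05 [[296.0, 207.0], [333.0, 215.0]]
0.08 -0.062 [[296.0, 203.0], [333.0, 211.0]]
0.08 -0.08 [[296.0, 197.0], [333.0, 205.0]]
0.08 -0.092 [[295.0, 193.0], [333.0, 201.0]]
0.095 -0.03 [[295.0, 219.0], [331.0, 227.0]]
0.095 -0.05 [[294.0, 213.0], [331.0, 221.0]]
0.095 -0.062 [[294.0, 209.0], [331.0, 217.0]]
0.095 -0.08 [[293.0, 203.0], [331.0, 211.0]]
0.095 -0.092 [[293.0, 199.0], [331.0, 207.0]]
```

Call:
move_arm(
  increments=[0, 0, 0, 0, 0, 0, 0.087, 0, 0, 0, 0, 0, 0, 0.087, 0, 0, 0, 0, 0, 0, 0.087, 0, 0, 0, 0, 0, 0, 0.087, 0, 0, 0, 0.01, 0, 0, 0.087, 0, 0, 0, 0.02, 0, 0, 0.087, 0, 0, 0, 0.03, 0, 0, 0.087, 0, 0, 0, 0.036, 0, 0, 0.087, 0, 0, 0, 0.041, 0, 0, 0.087, 0, 0, 0, 0.041, 0, 0, 0.087, 0, 0, 0, 0.041, 0, 0, 0.03],
)

```text
time_s: 15.42
tcp_pos: [0.4394, 0.081, 0.0323]
ee_rot: [[-0.0, -0.954, 0.301], [-0.0, 0.301, 0.954], [-1.0, 0.0, -0.0]]
wrist_force: [-0.4, -0.2, 0.4]
gripper_width: 0.966
```

Call:
move_arm(
  increments=[0, 0, 0, 0, 0, 0, 0.03, 0, 0, 0, 0, 0, 0, 0.03, 0, 0, 0, 0, 0, 0, 0.03, 0, 0, 0, 0, 0, 0, 0.03, 0, 0, 0, 0, 0, 0, 0.03, 0, 0, 0, 0, 0, 0, 0.03, 0, 0, 0, 0, 0, 0, 0.03, 0, 0, 0, 0, 0, 0, 0.03, 0, 0, 0, 0, 0, 0, 0.03],
)

```text
time_s: 16.17
tcp_pos: [0.4395, 0.081, 0.0324]
ee_rot: [[0.0, -0.954, 0.301], [0.0, 0.301, 0.954], [-1.0, -0.0, 0.0]]
wrist_force: [-0.2, -0.5, 0.2]
gripper_width: 0.456
```

```bash
python3 - <<'E'
from h import *
s=st(); im=save('wrist','w10.png')
im=save('scene','s10.png'); cv2.imwrite('pics/s10c.png',cv2.resize(np.clip(im[145:245,275:375,::-1]*1.8,0,255).astype(np.uint8),None,fx=5,fy=5,interpolation=cv2.INTER_CUBIC))
E
```

```text
t 16.17 tcp [0.4395 0.081  0.0324] yh 162.49 j [ 31.4  17.2 -36.4   0.  -36.4 -48.9] F [-0.2 -0.5  0.2] w 39.7
```

View pics/s10c.png

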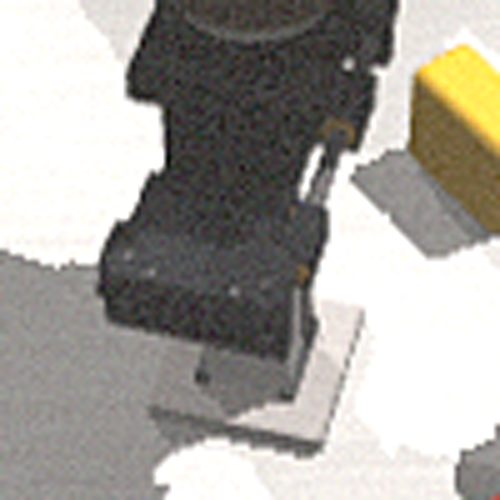

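View pics/w10.png

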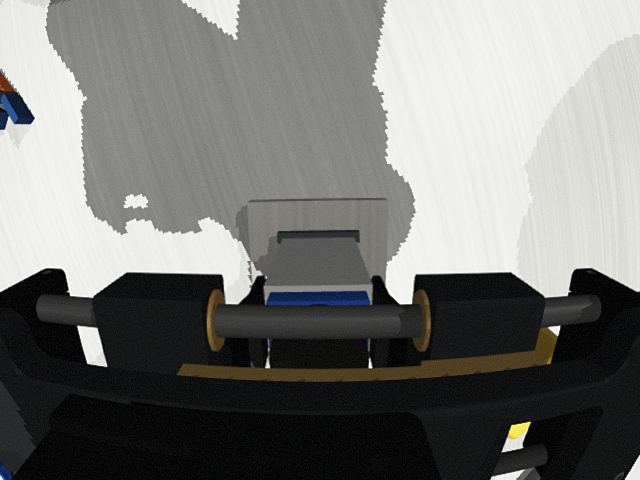

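Call:
move_arm(
  increments=[0, 0, 0, -0.001, 0, 0, 0.03, 0, 0, 0, -0.001, 0, -0.015, 0.03, 4, 0, 0, -0.001, 0.001, -0.045, 0.03, 8, 0, 0, -0.001, 0.002, -0.08, 0.03, 12, 0, 0, -0.001, 0.003, -0.115, 0.03, 16, 0, 0, -0.001, 0.004, -0.15, 0.03, 20, 0, 0, -0.001, 0.005, -0.185, 0.03, 24, 0, 0, -0.001, 0.006, -0.22, 0.03, 26.7, 0, 0, -0.001, 0.007, -0.255, 0.03, 26.7, 0, 0, -0.001, 0.007, -0.29, 0.03, 26.7, 0, 0, -0.001, 0.007, -0.318, 0.03, 26.7, 0, 0, -0.001, 0.007, -0.332, 0.03],
)

```text
time_s: 17.27
tcp_pos: [0.3299, -0.2354, 0.0325]
ee_rot: [[-0.003, -0.714, 0.7], [0.001, 0.7, 0.714], [-1.0, 0.003, -0.001]]
wrist_force: [0.3, 0.2, -6.7]
gripper_width: 0.457
```

```bash
python3 - <<'E'
from h import *
s=st(); im=save('wrist','w11.png'); s=st()
im=save('top','t11.png'); cv2.imwrite('pics/t11c.png',cv2.resize(np.clip(im[140:340,340:540,::-1]*1.5,0,255).astype(np.uint8),None,fx=3,fy=3,interpolation=cv2.INTER_CUBIC))
E
```

```text
t 17.27 tcp [ 0.3299 -0.2354  0.0325] yh 135.58 j [-12.3  13.8 -41.7  -0.  -34.6 -32.1] F [ 0.3  0.2 -6.7] w 39.7
t 17.32 tcp [ 0.3299 -0.2361  0.0325] yh 135.54 j [-12.4  13.8 -41.7   0.  -34.6 -32.1] F [ 2.1 -1.5 -7.4] w 39.9
```

View pics/w11.png

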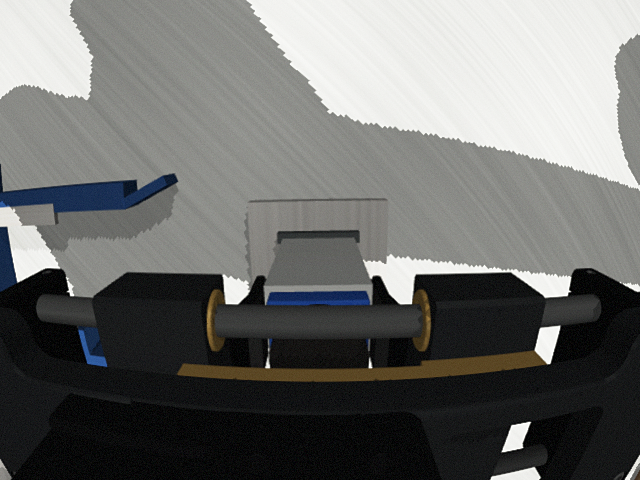

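View pics/t11c.png

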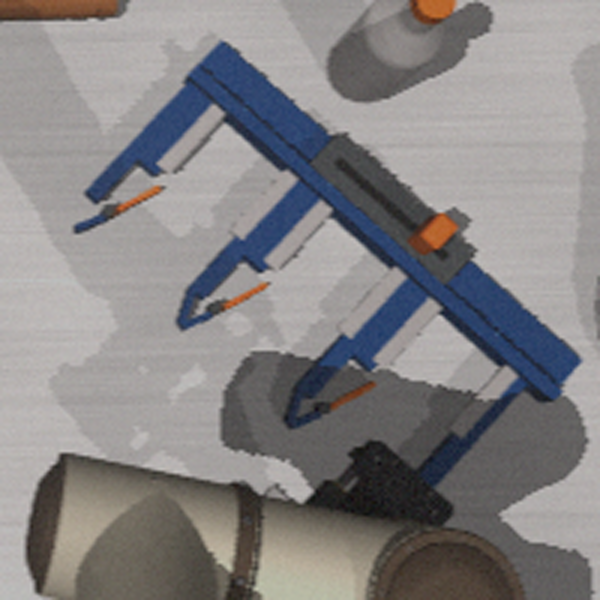

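```bash
python3 - <<'E'
from h import *
im=np.load('pics/w11.png.npy'); cv2.imwrite('pics/w11c.png',cv2.resize(np.clip(im[150:290,0:400,::-1]*1.6,0,255).astype(np.uint8),None,fx=2,fy=2,interpolation=cv2.INTER_CUBIC))
E
```

```text
(no output)
```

View pics/w11c.png

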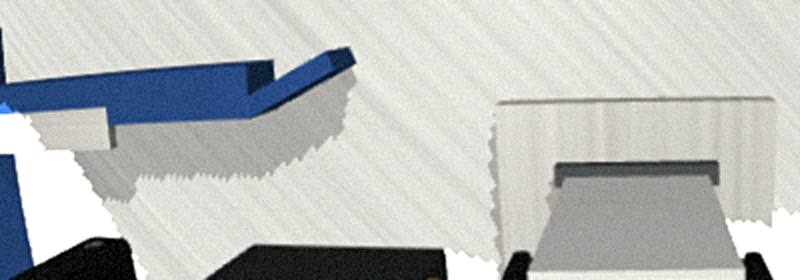

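```bash
python3 - <<'E'
from h import *
s=r.sense(); s['tcp_pos']=np.array([.3299,-.2354,.0325])
a,b=[wpl(u,v,.0185,s)[:2] for u,v in((125,209),(58,212.5))]; p,q=[wpl(u,v,.011,s)[:2] for u,v in((248.5,201),(387.5,199))]
d=b-a; print(a,b,'wall hd',np.degrees(np.arctan2(d[1],d[0]))); e=p-q; print(p,q,np.linalg.norm(e),'plate hd',np.degrees(np.arctan2(e[1],e[0])))
print('tip',wpl(176,176,.0185,s)[:2])
for h in(-44,-44.5,-43.5):
    ex=np.array([np.cos(np.radians(h)),np.sin(np.radians(h))]); ey=np.array([-ex[1],ex[0]])
    print(h,'wall',a@ey,b@ey,'plate',p@ey,q@ey,'tcp',s['tcp_pos'][:2]@ey)
for n in('top',):
    # wall inner-face top edges from top image crop t11c (scale3, off 340,140)
    P=lambda x,y:pl('top',340+x/3,140+y/3,.0185)[:2]
    for nm,x1,y1,x2,y2 in(('w4in(-y)',415,470,455,425),):
        print(nm,P(x1,y1),P(x2,y2))
E
```

```text
[ 0.3832 -0.3437] [ 0.4217 -0.3811] wall hd -44.22128189688068
[ 0.3288 -0.2924] [ 0.2723 -0.2383] 0.0781641830091386 plate hd -43.7672846785572
tip [ 0.3459 -0.3318]
-44 wall 0.018961562042907512 0.01875432943284775 plate 0.018068905149477253 0.01775143057952583 tcp 0.05983520741470474
-44.5 wall 0.0234498206149922 0.023710842400239126 plate 0.021904264290706358 0.020904704917794344 tcp 0.06333081056162648
-43.5 wall 0.014471859474460589 0.013796388250659791 plate 0.014232169991164407 0.014596804401091292 tcp 0.05633504758507692
w4in(-y) [ 0.3956 -0.3493] [ 0.4315 -0.3842]
```

Call:
move_arm(
  increments=[0, 0, 0, 0, -0.005, 0.003, 0.03, 0, 0, 0, 0, -0.02, 0.003, 0.03, 0, 0, 0, 0, -0.035, 0.003, 0.03, 0, 0, 0, 0, -0.05, 0.003, 0.03, 0, 0, 0, 0, -0.065, 0.003, 0.03, 0, 0, 0, 0, -0.08, 0.003, 0.03, 0, 0, 0, 0, -0.092, 0.003, 0.03, 0, 0, 0, 0, -0.1, 0.003, 0.03, 0, 0, 0, 0, -0.1, 0.003, 0.03],
)

```text
time_s: 18.12
tcp_pos: [0.3999, -0.2985, 0.0329]
ee_rot: [[-0.016, -0.717, 0.697], [0.006, 0.697, 0.717], [-1.0, 0.015, -0.007]]
wrist_force: [-12.9, 1.8, 9.7]
gripper_width: 0.459
```

```bash
python3 - <<'E'
from h import *
s=st(); im=save('wrist','w12.png'); 
cv2.imwrite('pics/w12c.png',cv2.resize(np.clip(im[150:400,50:450,::-1]*1.6,0,255).astype(np.uint8),None,fx=2,fy=2,interpolation=cv2.INTER_CUBIC))
E
```

```text
t 18.12 tcp [ 0.3999 -0.2985  0.0329] yh 135.81 j [-18.1  21.6 -28.5  -0.  -40.8 -26.1] F [-12.9   1.8   9.7] w 39.9
```

View pics/w12c.png

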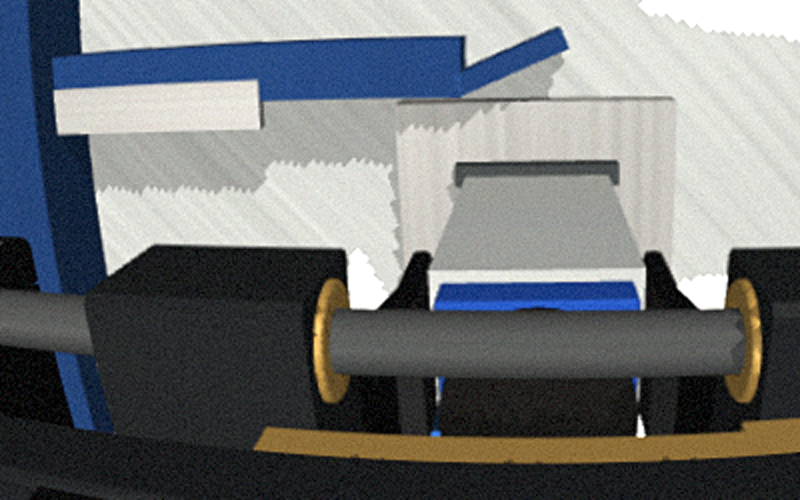

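Call:
move_arm(
  increments=[0, 0, -0.8, 0, -0.008, 0, 0.03, 0, 0, -0.8, 0, -0.016, 0, 0.03, 0, 0, -0.8, 0, -0.024, 0, 0.03, 0, 0, -0.8, 0, -0.032, 0, 0.03, 0, 0, -0.8, 0, -0.04, 0, 0.03, 0, 0, -0.8, 0, -0.04, 0, 0.03],
)

```text
time_s: 18.67
tcp_pos: [0.4309, -0.3273, 0.0325]
ee_rot: [[-0.001, -0.717, 0.697], [-0.006, 0.697, 0.717], [-1.0, -0.003, -0.005]]
wrist_force: [-6.8, -0.4, 3.5]
gripper_width: 0.457
```

```bash
python3 - <<'E'
from h import *
s=st(); print('along ex',s['tcp_pos'][:2]@[.7169,-.6972],'ey',s['tcp_pos'][:2]@[.6972,.7169]); im=save('wrist','w13.png'); 
cv2.imwrite('pics/w13c.png',cv2.resize(np.clip(im[150:400,50:450,::-1]*1.6,0,255).astype(np.uint8),None,fx=2,fy=2,interpolation=cv2.INTER_CUBIC))
im=save('scene','s13.png'); cv2.imwrite('pics/s13c.png',cv2.resize(np.clip(im[130:330,30:270,::-1]*1.5,0,255).astype(np.uint8),None,fx=3,fy=3,interpolation=cv2.INTER_CUBIC))
E
```

```text
t 18.67 tcp [ 0.4309 -0.3273  0.0325] yh 135.84 j [-19.8  24.5 -23.7   0.5 -41.7 -24.7] F [-6.8 -0.4  3.5] w 39.8
along ex 0.537127009373337 ey 0.0657676739823343
```

View pics/w13c.png

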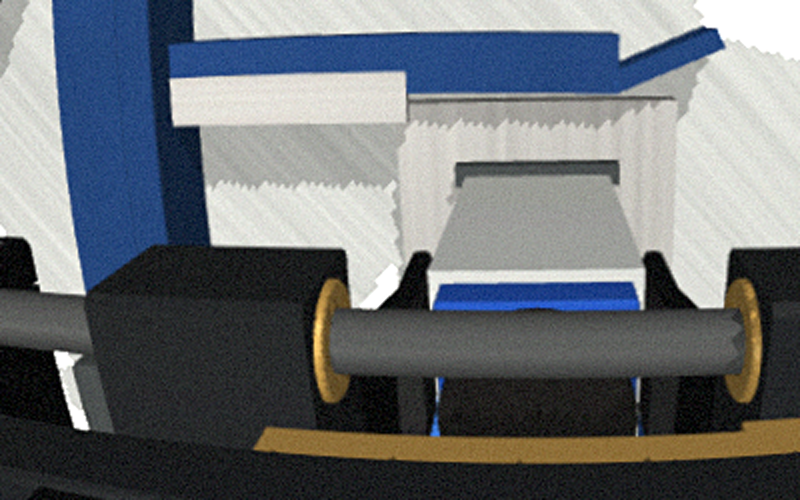

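View pics/s13c.png

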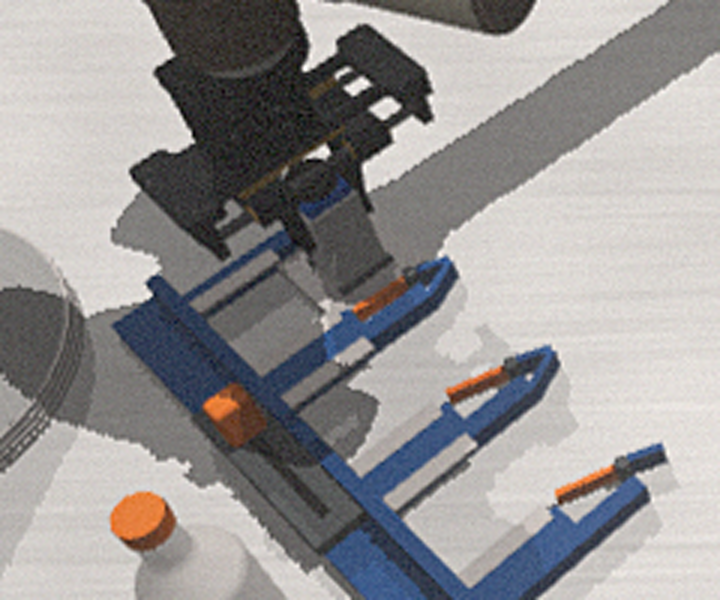

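Call:
move_arm(
  increments=[0, 0, 0, 0, -0.006, 0, 0.03, 0, 0, 0, 0, -0.014, 0, 0.03, 0, 0, 0, 0, -0.022, 0, 0.03, 0, 0, 0, 0, -0.03, 0, 0.03, 0, 0, 0, 0, -0.038, 0, 0.03, 0, 0, 0, 0, -0.045, 0, 0.03, 0, 0, 0, 0, -0.05, 0, 0.03, 0, 0, 0, 0, -0.052, 0, 0.03, 0, 0, 0, 0, -0.052, 0, 0.03],
)

```text
time_s: 19.52
tcp_pos: [0.467, -0.3628, 0.0326]
ee_rot: [[-0.003, -0.718, 0.696], [-0.005, 0.696, 0.718], [-1.0, -0.001, -0.005]]
wrist_force: [-7.8, 1.3, 1.5]
gripper_width: 0.461
```

```bash
python3 - <<'E'
from h import *
s=st(); print('along ex',s['tcp_pos'][:2]@[.7169,-.6972],'ey',s['tcp_pos'][:2]@[.6972,.7169]); im=save('wrist','w14.png'); 
cv2.imwrite('pics/w14c.png',cv2.resize(np.clip(im[150:400,50:450,::-1]*1.6,0,255).astype(np.uint8),None,fx=2,fy=2,interpolation=cv2.INTER_CUBIC))
im=save('scene','s14.png'); cv2.imwrite('pics/s14c.png',cv2.resize(np.clip(im[130:330,30:270,::-1]*1.5,0,255).astype(np.uint8),None,fx=3,fy=3,interpolation=cv2.INTER_CUBIC))
E
```

```text
t 19.52 tcp [ 0.467  -0.3628  0.0326] yh 135.86 j [-22.   28.4 -16.3   0.4 -45.3 -22.5] F [-7.8  1.3  1.5] w 40.1
along ex 0.5877281120897402 ey 0.06554748528874764
```

View pics/w14c.png

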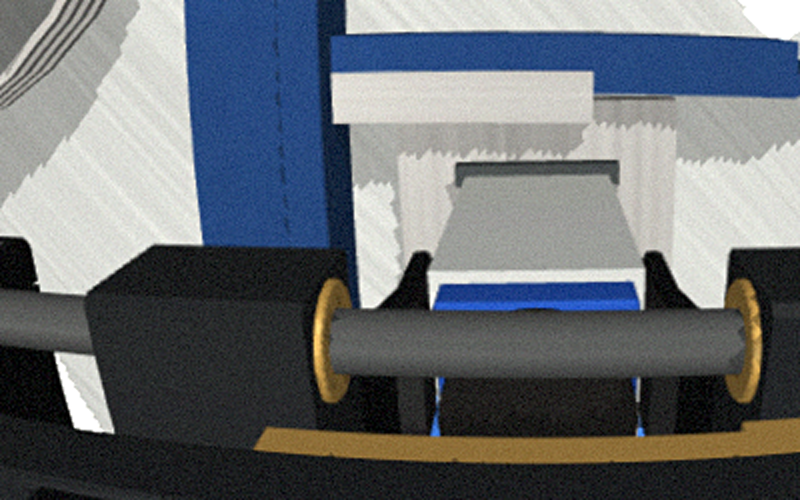

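View pics/s14c.png

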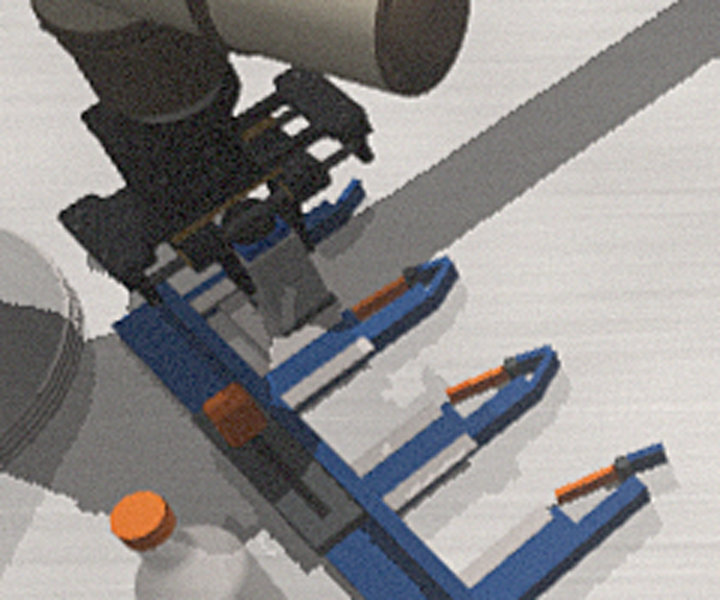

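Call:
move_arm(
  increments=[0, 0, 0, 0, -0.004, 0, 0.03, 0, 0, 0, 0, -0.007, 0, 0.03, 0, 0, 0, 0, -0.01, 0, 0.03, 0, 0, 0, 0, -0.012, 0, 0.03, 0, 0, 0, 0, -0.012, 0, 0.03],
)

```text
time_s: 20.03
tcp_pos: [0.4755, -0.371, 0.0326]
ee_rot: [[-0.003, -0.718, 0.696], [-0.004, 0.696, 0.718], [-1.0, -0.001, -0.005]]
wrist_force: [-8.6, 0.4, 1.9]
gripper_width: 0.452
```

Call:
move_arm(
  increments=[0, 0, 0, 0, -0.001, 0, 0.03, 0, 0, 0, 0, -0.002, 0, 0.03, 0, 0, 0, 0, -0.002, 0, 0.03],
)

```text
time_s: 20.28
tcp_pos: [0.4767, -0.3721, 0.0326]
ee_rot: [[-0.004, -0.718, 0.696], [-0.004, 0.696, 0.718], [-1.0, -0.0, -0.006]]
wrist_force: [-8.7, 0.7, 1.8]
gripper_width: 0.46
```

```bash
python3 - <<'E'
from h import *
s=st(); print('along ex',s['tcp_pos'][:2]@[.7169,-.6972],'ey',s['tcp_pos'][:2]@[.6972,.7169]); im=save('wrist','w15.png'); 
cv2.imwrite('pics/w15c.png',cv2.resize(np.clip(im[150:400,50:450,::-1]*1.6,0,255).astype(np.uint8),None,fx=2,fy=2,interpolation=cv2.INTER_CUBIC))
im=save('scene','s15.png'); cv2.imwrite('pics/s15c.png',cv2.resize(np.clip(im[170:300,60:200,::-1]*1.5,0,255).astype(np.uint8),None,fx=4,fy=4,interpolation=cv2.INTER_CUBIC))
E
```

```text
t 20.28 tcp [ 0.4767 -0.3721  0.0326] yh 135.87 j [-22.5  29.5 -14.3   0.4 -46.3 -21.9] F [-8.7  0.7  1.8] w 40.0
along ex 0.6011700191608648 ey 0.0655364957160926
```

View pics/w15c.png

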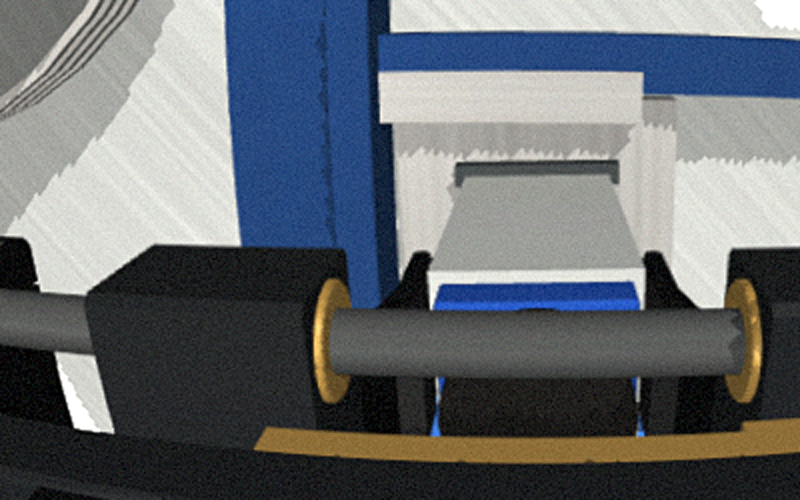

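View pics/s15c.png

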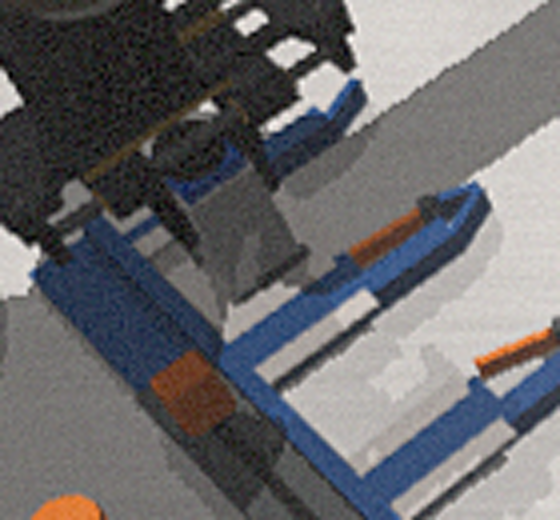

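Call:
move_arm(
  increments=[0, 0, 0, 0, -0.001, 0, 0.03, 0, 0, 0, 0, -0.002, 0, 0.03, 0, 0, 0, 0, -0.003, 0, 0.03, 0, 0, 0, 0, -0.003, 0, 0.03],
)

```text
time_s: 20.72
tcp_pos: [0.4788, -0.3741, 0.0326]
ee_rot: [[-0.004, -0.717, 0.697], [-0.004, 0.697, 0.717], [-1.0, 0.0, -0.005]]
wrist_force: [-8.3, 1.4, 0.2]
gripper_width: 0.459
```

```bash
python3 - <<'E'
from h import *
s=st(); print('along ex',s['tcp_pos'][:2]@[.7169,-.6972],'Fex',s['wrist_force'][:2]@[.7169,-.6972]); 
im=save('scene','s16.png'); cv2.imwrite('pics/s16c.png',cv2.resize(np.clip(im[170:300,60:200,::-1]*1.5,0,255).astype(np.uint8),None,fx=4,fy=4,interpolation=cv2.INTER_CUBIC))
E
```

```text
t 20.72 tcp [ 0.4788 -0.3741  0.0326] yh 135.79 j [-22.6  29.7 -13.8   0.4 -46.6 -21.9] F [-8.3  1.4  0.2] w 39.9
along ex 0.6040730530110486 Fex -6.8868282595024
```

View pics/s16c.png

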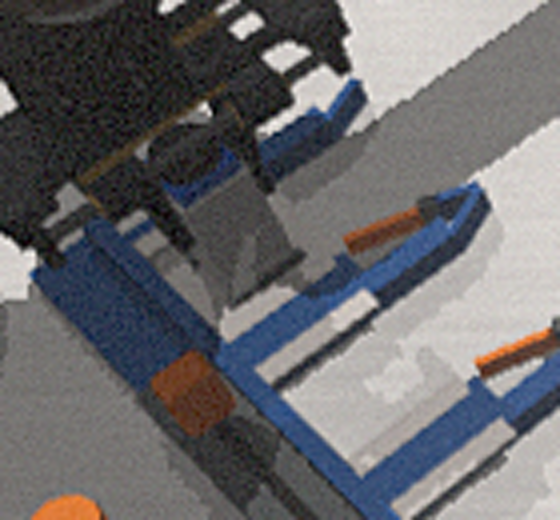

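Call:
move_arm(
  increments=[0, 0, 0, 0, 0, 0, 0.087, 0, 0, 0, 0, 0, 0, 0.087, 0, 0, 0, 0, 0, 0, 0.087, 0, 0, 0, 0, 0, 0, 0.087, 0, 0, 0, 0, 0, 0, 0.087, 0, 0, 0, 0, 0, 0, 0.087, 0, 0, 0, -0.02, 0, 0, 0.087, 0, 0, 0, -0.06, 0, 0, 0.087, 0, 0, 0, -0.1, 0, 0, 0.087, 0, 0, 0, -0.14, 0, 0, 0.087, 0, 0, 0.5, -0.19, 0, 0, 0.087, 0, 0, 0.5, -0.19, 0, 0, 0.087],
)

```text
time_s: 21.77
tcp_pos: [0.4863, -0.3778, 0.2336]
ee_rot: [[0.017, -0.717, 0.696], [-0.013, 0.696, 0.718], [-1.0, -0.021, 0.003]]
wrist_force: [0.4, -0.9, 2.1]
gripper_width: 0.998
```

```bash
python3 - <<'E'
from h import *
s=st(); im=save('wrist','w17.png'); im=save('scene','s17.png'); inc([.4585,.2845,.22],182)
E
```

```text
t 21.77 tcp [ 0.4863 -0.3778  0.2336] yh 135.86 j [-22.6  19.3   1.    0.3 -70.5 -21.6] F [ 0.4 -0.9  2.1] w 86.8
turn [-46.19  -0.17   0.83] shift [0.0032 0.4795 0.4554] dist 0.6613
```

View pics/s17.png

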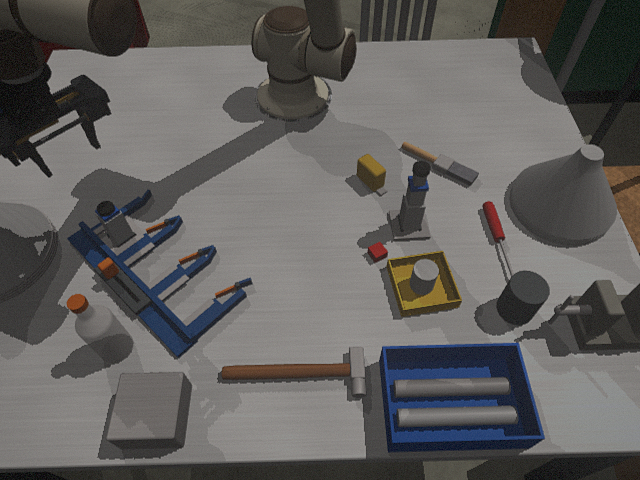

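View pics/w17.png

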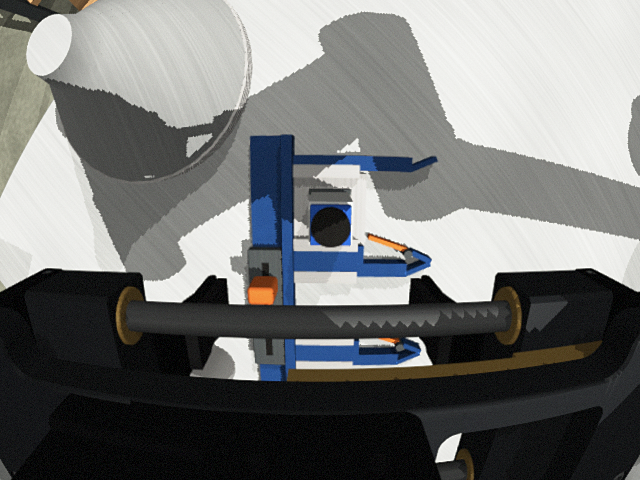

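```bash
python3 - <<'E'
from h import *
im=save('top','t17.png'); sc=np.load('pics/s17.png.npy')
cv2.imwrite('pics/t17c.png',cv2.resize(np.clip(im[230:330,180:300,::-1]*1.5,0,255).astype(np.uint8),None,fx=5,fy=5,interpolation=cv2.INTER_CUBIC))
cv2.imwrite('pics/s17c.png',cv2.resize(np.clip(sc[150:250,360:480,::-1]*1.5,0,255).astype(np.uint8),None,fx=5,fy=5,interpolation=cv2.INTER_CUBIC))
E
```

```text
(no output)
```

View pics/t17c.png

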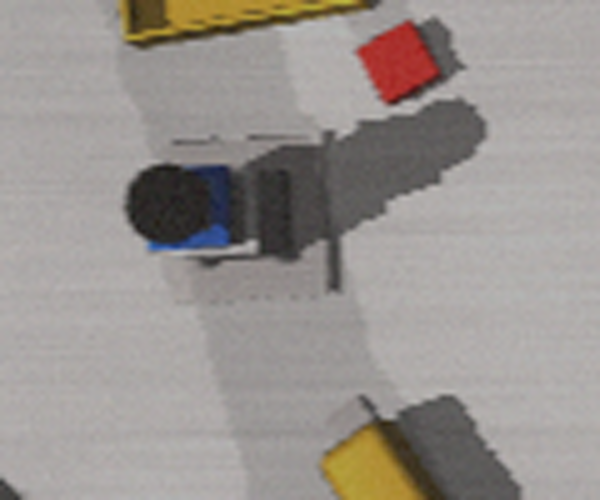

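View pics/s17c.png

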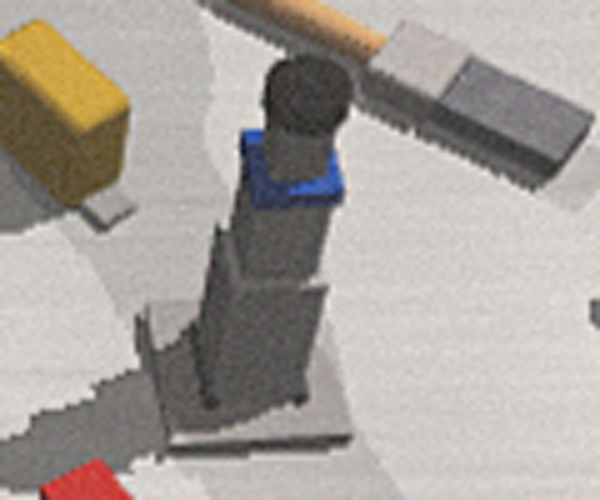

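```bash
python3 - <<'E'
from h import *
def tri(p,q):
    o1,d1=ray('top',*p);o2,d2=ray('scene',*q)
    s=np.linalg.lstsq(np.c_[d1,-d2],o2-o1,rcond=None)[0]; return (o1+d1*s[0]+o2+d2*s[1])/2
c=tri((180+168/5,230+203/5),(360+308/5,150+93/5)); print(c)
S=lambda x,y:pl('scene',360+x/5,150+y/5,.01)[:2]; T=lambda x,y:pl('top',180+x/5,230+y/5,.01)[:2]
a,b,d=S(168,445),S(350,437),S(145,308); print(a,b,d,(b+d)/2,np.degrees(np.arctan2(*(b-a)[::-1])),np.degrees(np.arctan2(*(a-d)[::-1])))
a,b,d=T(322,138),T(326,292),T(172,142); print(a,b,d,(b+d)/2,np.degrees(np.arctan2(*(a-b)[::-1])),np.degrees(np.arctan2(*(d-a)[::-1])))
inc([c[0],c[1],.225],181); print(np.linalg.norm(c[:2]))
E
```

```text
[0.465  0.2668 0.1824]
[0.5099 0.2273] [0.5082 0.3071] [0.4337 0.2253] [0.471  0.2662] 91.19928086179979 1.5025627627272518
[0.5039 0.227 ] [0.427  0.2251] [0.5035 0.3027] [0.4652 0.2639] 1.4005267750672976 90.35150465638776
turn [-45.22  -0.1    0.51] shift [-0.0025  0.4611  0.4473] dist 0.6424
0.5361210325360114
```

Call:
move_arm(
  increments=[-45.4, 0, 0.4, -0.003, 0.4595, 0.448, 0, -45.4, 0, 0.4, -0.003, 0.4595, 0.448, 0, -45.4, 0, 0.4, -0.003, 0.4595, 0.448, 0, -45.4, 0, 0.4, -0.003, 0.4595, 0.448, 0, -45.4, 0, 0.4, -0.003, 0.4595, 0.448, 0, -45.4, 0, 0.4, -0.003, 0.4595, 0.448, 0, -45.4, 0, 0.4, -0.003, 0.4595, 0.448, 0, -45.4, 0, 0.4, -0.003, 0.4595, 0.448, 0, -45.4, 0, 0.4, -0.003, 0.4595, 0.448, 0, -45.4, 0, 0.4, -0.003, 0.4595, 0.448, 0, -45.4, 0, 0.4, -0.003, 0.4595, 0.448, 0, -45.4, 0, 0.4, -0.003, 0.4595, 0.448, 0],
)

```text
time_s: 22.92
tcp_pos: [0.4682, 0.1263, 0.2231]
ee_rot: [[-0.005, -1.0, -0.021], [-0.002, -0.021, 1.0], [-1.0, 0.005, -0.002]]
wrist_force: [0.9, 0.1, -0.2]
gripper_width: 0.172
```

```bash
python3 - <<'E'
from h import *
s=st(); inc([.4665,.266,.2],181.2)
E
```

```text
t 22.92 tcp [0.4682 0.1263 0.2231] yh -178.8 j [ 34.3   7.4 -16.1  -0.1 -66.7 -33.1] F [ 0.9  0.1 -0.2] w 15.0
turn [ 0.   -0.13 -0.29] shift [ 0.0228 -0.0014  0.1397] dist 0.1416
```

Call:
move_arm(
  increments=[0, 0, -0.2, 0, -0.001, 0.04, 0, 0, 0, -0.2, 0, -0.001, 0.08, 0, 0, 0, -0.2, 0, -0.001, 0.115, 0, 0, 0, -0.2, 0, -0.001, 0.135, 0, 0, 0, -0.2, 0.01, -0.001, 0.14, 0, 0, 0, -0.2, 0.02, -0.001, 0.14, 0, 0, 0, -0.2, 0.02, -0.001, 0.14, 0],
)

```text
time_s: 23.5
tcp_pos: [0.4654, 0.2627, 0.2003]
ee_rot: [[-0.006, -1.0, -0.02], [-0.006, -0.02, 1.0], [-1.0, 0.006, -0.006]]
wrist_force: [-1.5, -0.3, -0.0]
gripper_width: 0.006
```

```bash
python3 - <<'E'
from h import *
s=st(); im=save('wrist','w18.png'); R=s['ee_rot']; print(wproj([[.4665,.266,.182],[.4665,.266,.178]],s), wproj([s['tcp_pos']-R[:,0]*.022],s))
cv2.imwrite('pics/w18c.png',cv2.resize(np.clip(im[150:350,200:440,::-1]*1.5,0,255).astype(np.uint8),None,fx=3,fy=3,interpolation=cv2.INTER_CUBIC))
E
```

```text
t 23.5 tcp [0.4654 0.2627 0.2003] yh -178.85 j [ 46.8  13.5 -11.9  -0.  -65.1 -45.7] F [-1.5 -0.3 -0. ] w 0.5
[[314.4858 277.6584]
 [314.5134 275.3854]] [[316.2464 299.8731]]
```

View pics/w18c.png

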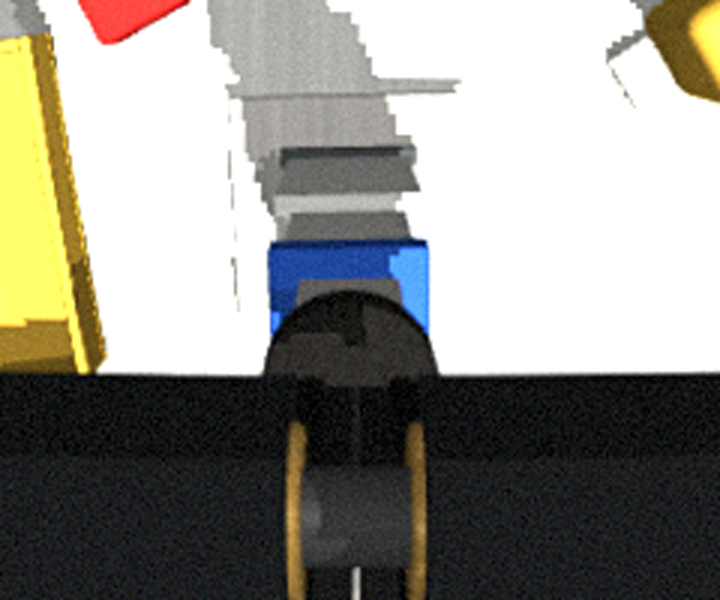

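```bash
python3 - <<'E'
from h import *
s=r.sense()
for y in(.26,.263,.266,.269): print(y,wproj([[.4655,y-.017,.182],[.4655,y-.017,.177]],s).round(1).tolist())
E
```

```text
0.26 [[318.5, 238.5], [318.5, 236.5]]
0.263 [[318.4, 243.6], [318.4, 241.5]]
0.266 [[318.3, 248.8], [318.3, 246.5]]
0.269 [[318.2, 253.8], [318.2, 251.5]]
```

Call:
move_arm(
  increments=[0, 0, 0, 0.025, 0, 0, 0, 0, 0, 0, 0.036, 0, 0, 0, 0, 0, 0, 0.046, 0, 0, 0, 0, 0, 0, 0.055, 0, 0, 0, 0, 0, 0, 0.064, 0, 0, 0, 0, 0, 0, 0.073, 0, 0, 0, 0, 0, 0, 0.081, 0, 0, 0, 0, 0, 0, 0.089, 0, 0, 0, 0, 0, 0, 0.096, 0, 0, 0, 0, 0, 0, 0.102, 0, 0, 0, 0, 0, 0, 0.106, 0, 0, 0, 0, 0, 0, 0.108, 0, 0, 0],
)

```text
time_s: 24.55
tcp_pos: [0.4673, 0.2628, 0.0975]
ee_rot: [[0.0, -1.0, -0.02], [-0.003, -0.02, 1.0], [-1.0, 0.0, -0.003]]
wrist_force: [-4.6, -2.3, 9.4]
gripper_width: 0.004
```

Call:
move_arm(
  increments=[0, 0, 0, 0.001, 0, 0, 0, 0, 0, 0, 0.003, 0, 0, 0, 0, 0, 0, 0.004, 0, 0, 0, 0, 0, 0, 0.004, 0, 0, 0],
)

```text
time_s: 24.88
tcp_pos: [0.4672, 0.2627, 0.0937]
ee_rot: [[-0.0, -1.0, -0.02], [-0.003, -0.02, 1.0], [-1.0, 0.0, -0.003]]
wrist_force: [-4.3, -3.3, 8.4]
gripper_width: 0.007
```

Call:
move_arm(
  increments=[0, 0, 0, 0.002, 0, 0, 0, 0, 0, 0, 0.004, 0, 0, 0, 0, 0, 0, 0.006, 0, 0, 0, 0, 0, 0, 0.006, 0, 0, 0],
)

```text
time_s: 25.22
tcp_pos: [0.4673, 0.2627, 0.088]
ee_rot: [[0.0, -1.0, -0.02], [-0.003, -0.02, 1.0], [-1.0, 0.0, -0.003]]
wrist_force: [-4.7, -3.0, 9.8]
gripper_width: 0.004
```

Call:
move_arm(
  increments=[0, 0, 0, 0.001, 0, 0, 0, 0, 0, 0, 0.002, 0, 0, 0, 0, 0, 0, 0.002, 0, 0, 0],
)

```text
time_s: 25.47
tcp_pos: [0.4675, 0.2628, 0.0879]
ee_rot: [[0.001, -1.0, -0.021], [-0.003, -0.021, 1.0], [-1.0, -0.001, -0.003]]
wrist_force: [-9.8, -4.1, 19.9]
gripper_width: 0.008
```

```bash
python3 - <<'E'
from h import *
s=st(); im=save('wrist','w19.png')
cv2.imwrite('pics/w19c.png',cv2.resize(np.clip(im[150:350,200:440,::-1]*1.5,0,255).astype(np.uint8),None,fx=3,fy=3,interpolation=cv2.INTER_CUBIC))
E
```

```text
t 25.47 tcp [0.4675 0.2628 0.0879] yh -178.8 j [ 46.8  19.9 -20.9   0.2 -49.3 -45.7] F [-9.8 -4.1 19.9] w 0.7
```

View pics/w19c.png

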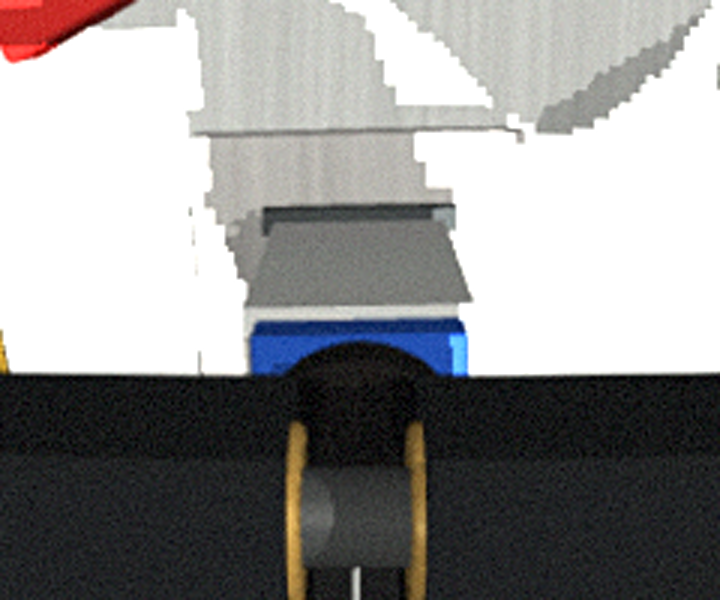

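Call:
move_arm(
  increments=[0, 0, 0, -0.015, 0, 0, 0, 0, 0, 0, -0.03, 0.001, 0.004, 0.087, 0, 0, 0, -0.03, 0.001, 0.004, 0.087, 0, 0, 0, -0.03, 0.001, 0.004, 0.087, 0, 0, 0, -0.03, 0.001, 0.004, 0.087, 0, 0, 0, -0.03, 0.001, 0.004, 0.087, 0, 0, 0, -0.03, 0.001, 0.004, 0.087, 0, 0, 0, -0.03, 0.001, 0.004, 0.087, 0, 0, 0, -0.02, 0.001, 0.004, 0.087, 0, 0, 0, 0, 0.001, 0.004, 0.087, 0, 0, 0, 0.02, 0.001, 0.004, 0.087, 0, 0, 0, 0.035, 0.001, 0.004, 0.087],
)

```text
time_s: 26.52
tcp_pos: [0.4658, 0.2677, 0.0473]
ee_rot: [[-0.001, -1.0, -0.02], [-0.002, -0.02, 1.0], [-1.0, 0.001, -0.002]]
wrist_force: [0.3, 0.1, 0.0]
gripper_width: 0.758
```

Call:
move_arm(
  increments=[0, 0, 0, 0.012, 0, 0, 0.087, 0, 0, 0, 0.018, 0, 0, 0.087, 0, 0, 0, 0.018, 0, 0, 0.087, 0, 0, 0, 0.018, 0, 0, 0.03, 0, 0, 0, 0.018, 0, 0, 0.03, 0, 0, 0, 0.018, 0, 0, 0.03, 0, 0, 0, 0.018, 0, 0, 0.03, 0, 0, 0, 0.018, 0, 0, 0.03, 0, 0, 0, 0.018, 0, 0, 0.03, 0, 0, 0, 0.018, 0, 0, 0.03, 0, 0, 0, 0.018, 0, 0, 0.03, 0, 0, 0, 0.018, 0, 0, 0.03],
)

```text
time_s: 27.52
tcp_pos: [0.4665, 0.2684, 0.0317]
ee_rot: [[0.001, -1.0, -0.021], [-0.001, -0.021, 1.0], [-1.0, -0.001, -0.001]]
wrist_force: [-0.1, 0.3, 1.1]
gripper_width: 0.46
```

```bash
python3 - <<'E'
from h import *
s=st(); im=save('wrist','w20.png'); im=save('top','t20.png')
a=s['tcp_pos'][:2]; o=np.array([.5988,0]); ex=np.array([.7169,-.6972]);ey=np.array([.6972,.7169])
# bay1 tcp at home ex=.604, ey=.0656 -> bay2 ey +.12
tgt=(.604-.2)*ex+(.0656+.12)*ey; print('tgt',tgt); inc([*tgt,.0334],135.8); print(s['tcp_pos'])
E
```

```text
t 27.52 tcp [0.4665 0.2684 0.0317] yh -178.8 j [ 47.2  24.4 -23.9   0.1 -41.7 -46.1] F [-0.1  0.3  1.1] w 40.0
tgt [ 0.419  -0.1486]
turn [45.4  -0.05  0.07] shift [-0.0013  0.0562 -0.4159] dist 0.4196
[0.4665 0.2684 0.0317]
```

View pics/w20.png

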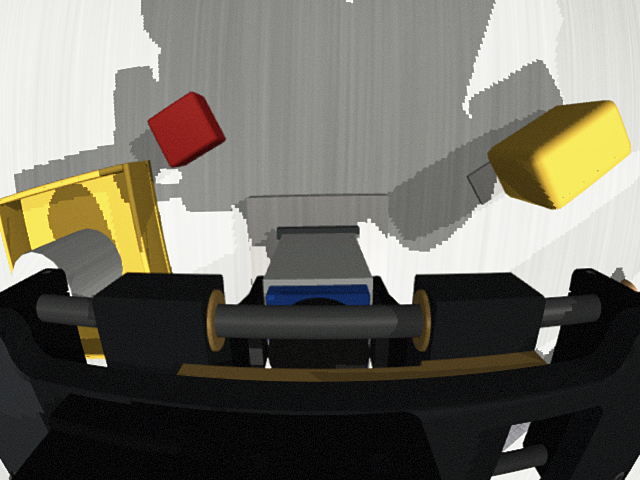

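View pics/t20.png

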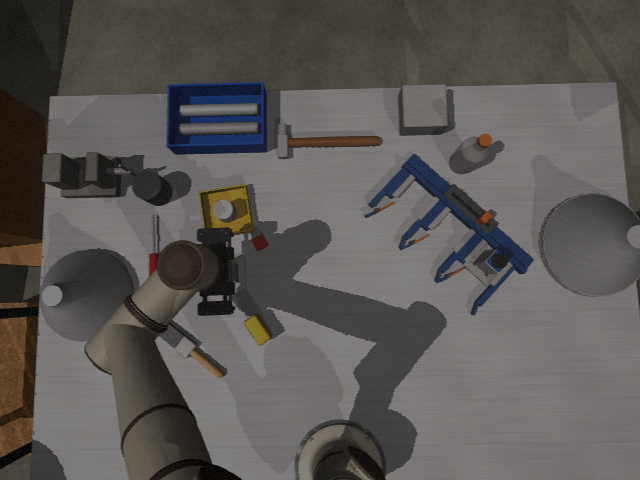

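Call:
move_arm(
  increments=[0, 0, 0, -0.0015, 0, 0, 0.03, 0, 0, 0, -0.0015, 0.002, -0.015, 0.03, 0, 0, 0, -0.0015, 0.005, -0.045, 0.03, 0, 0, 0, -0.0015, 0.01, -0.08, 0.03, 0, 0, 0, -0.0015, 0.015, -0.115, 0.03, 2, 0, 0, -0.0015, 0.02, -0.15, 0.03, 7, 0, 0, -0.0015, 0.025, -0.185, 0.03, 13, 0, 0, -0.0015, 0.03, -0.22, 0.03, 19, 0, 0, -0.0015, 0.035, -0.255, 0.03, 25, 0, 0, -0.0015, 0.04, -0.29, 0.03, 31, 0, 0, -0.0015, 0.045, -0.322, 0.03, 36, 0, 0, -0.0015, 0.05, -0.345, 0.03],
)

```text
time_s: 28.62
tcp_pos: [0.4212, -0.0802, 0.0325]
ee_rot: [[-0.002, -0.817, 0.577], [-0.001, 0.577, 0.817], [-1.0, 0.001, -0.003]]
wrist_force: [0.3, -0.9, -6.4]
gripper_width: 0.457
```

```bash
python3 - <<'E'
from h import *
s=st(); inc([.419,-.1486,.033],135.8)
E
```

```text
t 28.62 tcp [ 0.4212 -0.0802  0.0325] yh 144.77 j [ 11.1  15.7 -38.7   0.1 -35.7 -46.4] F [ 0.3 -0.9 -6.4] w 39.8
turn [ 8.97 -0.15 -0.06] shift [-0.0004 -0.0377 -0.0571] dist 0.0684
```

Call:
move_arm(
  increments=[4, 0, 0, 0, -0.012, -0.02, 0.03, 8, 0, 0, 0, -0.025, -0.04, 0.03, 9.3, 0, 0, 0, -0.036, -0.054, 0.03, 9.3, 0, 0, 0, -0.038, -0.057, 0.03, 9.3, 0, 0, 0, -0.038, -0.057, 0.03, 9.3, 0, 0, 0, -0.038, -0.057, 0.03],
)

```text
time_s: 29.12
tcp_pos: [0.4213, -0.1461, 0.0328]
ee_rot: [[-0.001, -0.717, 0.697], [-0.001, 0.697, 0.717], [-1.0, 0.0, -0.001]]
wrist_force: [-0.4, 0.1, -6.4]
gripper_width: 0.462
```

```bash
python3 - <<'E'
from h import *
s=st(); ex=np.array([.7169,-.6972]);ey=np.array([.6972,.7169]); print('ex,ey',s['tcp_pos'][:2]@ex,s['tcp_pos'][:2]@ey)
im=save('wrist','w21.png'); cv2.imwrite('pics/w21c.png',cv2.resize(np.clip(im[130:290,0:400,::-1]*1.6,0,255).astype(np.uint8),None,fx=2,fy=2,interpolation=cv2.INTER_CUBIC))
E
```

```text
t 29.12 tcp [ 0.4213 -0.1461  0.0328] yh 135.83 j [  1.9  17.1 -36.5   0.1 -36.5 -46.1] F [-0.4  0.1 -6.4] w 40.2
ex,ey 0.4038875303530284 0.1889940775723583
```

View pics/w21c.png

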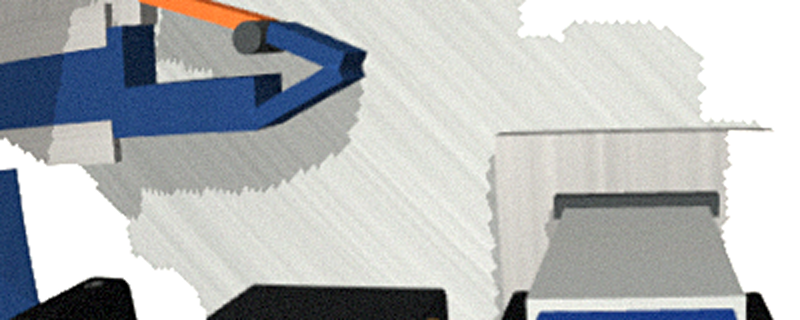

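```bash
python3 - <<'E'
from h import *
s=r.sense(); ex=np.array([.7169,-.6972]);ey=np.array([.6972,.7169]); print(s['tcp_pos'])
a,b=[wpl(u,v,.0185,s)[:2] for u,v in((130,194.5),(60,198.5))]; p,q=[wpl(u,v,.011,s)[:2] for u,v in((250,196.5),(385,194))]
d=b-a; e=p-q
print('wall hd',np.degrees(np.arctan2(d[1],d[0])),'plate hd',np.degrees(np.arctan2(e[1],e[0])),np.linalg.norm(e))
print('wall ey',a@ey,b@ey,'plate',p@ey,q@ey,'tip ex',wpl(182,163,.0185,s)[:2]@ex)
E
```

```text
[ 0.4216 -0.1457  0.033 ]
wall hd -44.359165766595346 plate hd -43.119038641451446 0.07587613342761189
wall ey 0.1414154986482799 0.14126399135052226 plate 0.14565002238137104 0.14421611985841695 tip ex 0.4792786583598125
```

Call:
move_arm(
  increments=[0, 0, 0, 0, -0.005, -0.001, 0.03, 0, 0, 0, 0, -0.02, -0.001, 0.03, 0, 0, 0, 0, -0.035, -0.001, 0.03, 0, 0, 0, 0, -0.05, -0.001, 0.03, 0, 0, 0, 0, -0.065, -0.001, 0.03, 0, 0, -0.3, 0, -0.078, -0.001, 0.03, 0, 0, -0.6, 0, -0.09, -0.001, 0.03, 0, 0, -0.8, 0, -0.1, -0.001, 0.03, 0, 0, -0.8, 0, -0.11, -0.001, 0.03, 0, 0, -0.8, 0, -0.12, -0.001, 0.03, 0, 0, -0.8, 0, -0.13, -0.001, 0.03, 0, 0, -0.8, 0, -0.138, -0.001, 0.03],
)

```text
time_s: 30.17
tcp_pos: [0.5198, -0.2433, 0.0328]
ee_rot: [[0.007, -0.718, 0.696], [-0.011, 0.696, 0.718], [-1.0, -0.013, -0.002]]
wrist_force: [-3.2, -0.6, -6.0]
gripper_width: 0.457
```

```bash
python3 - <<'E'
from h import *
s=st(); ex=np.array([.7169,-.6972]);ey=np.array([.6972,.7169]); print('ex,ey',s['tcp_pos'][:2]@ex,s['tcp_pos'][:2]@ey,'F',s['wrist_force'][:2]@ex,s['wrist_force'][:2]@ey,s['ee_rot'][:,0])
im=save('wrist','w22.png'); cv2.imwrite('pics/w22c.png',cv2.resize(np.clip(im[150:400,50:450,::-1]*1.6,0,255).astype(np.uint8),None,fx=2,fy=2,interpolation=cv2.INTER_CUBIC))
im=save('scene','s22.png'); cv2.imwrite('pics/s22c.png',cv2.resize(np.clip(im[160:320,60:240,::-1]*1.5,0,255).astype(np.uint8),None,fx=3.5,fy=3.5,interpolation=cv2.INTER_CUBIC))
E
```

```text
t 30.17 tcp [ 0.5198 -0.2433  0.0328] yh 135.89 j [ -8.6  26.8 -19.5   0.8 -43.2 -36.1] F [-3.2 -0.6 -6. ] w 39.7
ex,ey 0.5423140820065985 0.1880061977218882 F -1.9232915867940439 -2.667582744655457 [ 0.0074 -0.0105 -0.9999]
```

View pics/w22c.png

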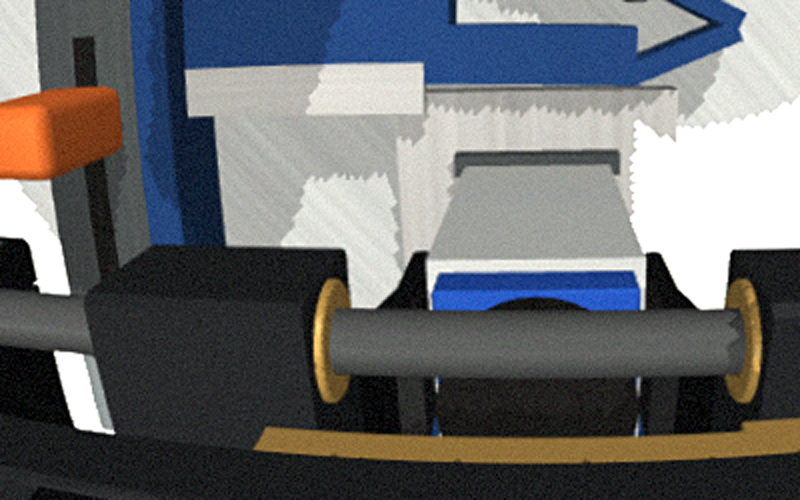

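View pics/s22c.png

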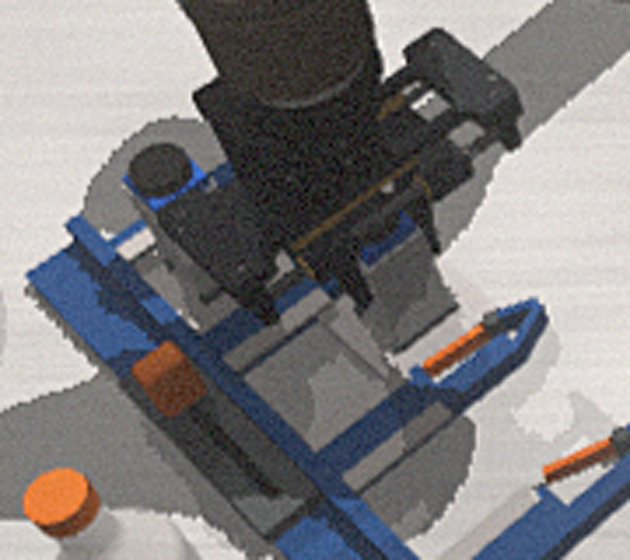

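Call:
move_arm(
  increments=[0, 0, 0, 0, -0.008, 0, 0.03, 0, 0, 0, 0, -0.016, 0, 0.03, 0, 0, 0, 0, -0.024, 0, 0.03, 0, 0, 0, 0, -0.032, 0, 0.03, 0, 0, 0, 0, -0.04, 0, 0.03, 0, 0, 0, 0, -0.047, 0, 0.03, 0, 0, 0, 0, -0.052, 0, 0.03, 0, 0, 0, 0, -0.056, 0, 0.03, 0, 0, 0, 0, -0.058, 0, 0.03, 0, 0, 0, 0, -0.058, 0, 0.03],
)

```text
time_s: 31.1
tcp_pos: [0.5628, -0.2837, 0.0344]
ee_rot: [[0.011, -0.718, 0.696], [-0.011, 0.696, 0.718], [-1.0, -0.016, -0.0]]
wrist_force: [-3.9, -3.1, -7.8]
gripper_width: 0.459
```

Call:
move_arm(
  increments=[0, 0, 0, 0, -0.001, 0, 0.03, 0, 0, 0, 0, -0.002, 0, 0.03, 0, 0, 0, 0, -0.003, 0, 0.03, 0, 0, 0, 0, -0.003, 0, 0.03],
)

```text
time_s: 31.43
tcp_pos: [0.5645, -0.2852, 0.0346]
ee_rot: [[0.011, -0.717, 0.697], [-0.011, 0.696, 0.718], [-1.0, -0.015, -0.0]]
wrist_force: [-4.5, -2.3, -6.6]
gripper_width: 0.458
```

```bash
python3 - <<'E'
from h import *
s=st(); ex=np.array([.7169,-.6972]);ey=np.array([.6972,.7169]); print('ex,ey',s['tcp_pos'][:2]@ex,s['tcp_pos'][:2]@ey,'F',s['wrist_force'][:2]@ex,s['wrist_force'][:2]@ey,s['ee_rot'][:,0])
im=save('wrist','w23.png'); cv2.imwrite('pics/w23c.png',cv2.resize(np.clip(im[150:400,50:450,::-1]*1.6,0,255).astype(np.uint8),None,fx=2,fy=2,interpolation=cv2.INTER_CUBIC))
im=save('scene','s23.png'); cv2.imwrite('pics/s23c.png',cv2.resize(np.clip(im[160:320,60:240,::-1]*1.5,0,255).astype(np.uint8),None,fx=3.5,fy=3.5,interpolation=cv2.INTER_CUBIC))
E
```

```text
t 31.43 tcp [ 0.5645 -0.2852  0.0346] yh 135.85 j [-11.9  31.2 -10.8   0.6 -47.3 -32.7] F [-4.5 -2.3 -6.6] w 39.8
ex,ey 0.603532946572686 0.18914574414713994 F -1.6279683454531824 -4.802091019109802 [ 0.0108 -0.0105 -0.9999]
```

View pics/w23c.png

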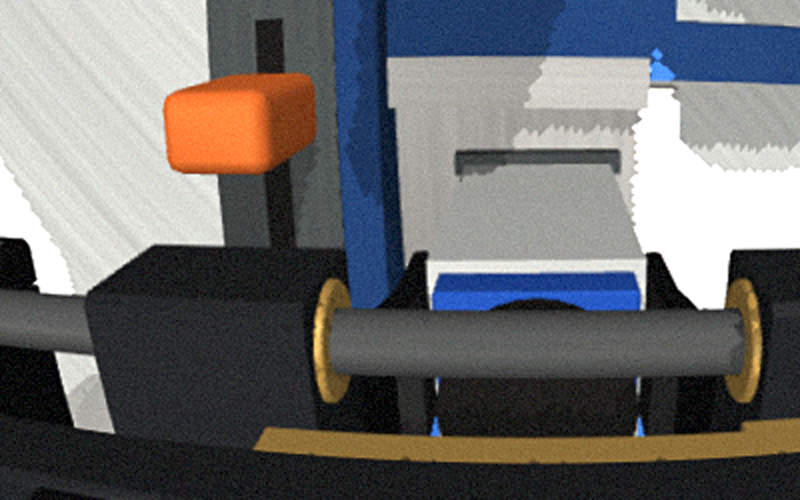

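View pics/s23c.png

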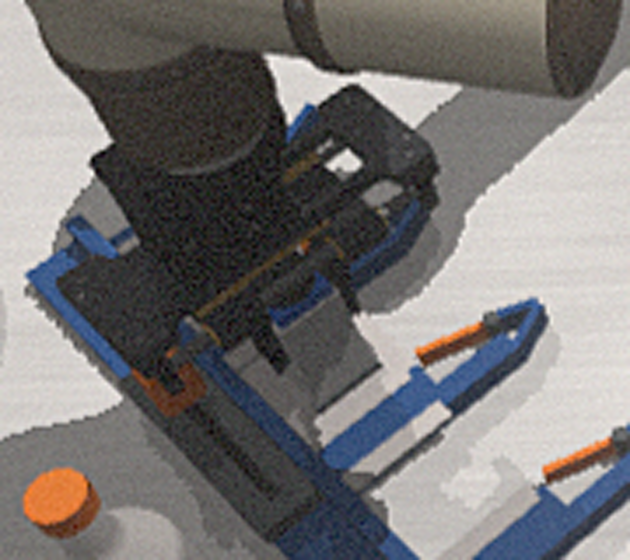

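Call:
move_arm(
  increments=[0, 0, 0.4, 0.001, -0.001, 0, 0.03, 0, 0, 0.8, 0.002, -0.001, 0, 0.03, 0, 0, 0.8, 0.002, -0.001, 0, 0.03, 0, 0, 0.8, 0.002, -0.001, 0, 0.03],
)

```text
time_s: 31.87
tcp_pos: [0.5655, -0.286, 0.0332]
ee_rot: [[0.001, -0.717, 0.697], [-0.001, 0.697, 0.717], [-1.0, -0.002, 0.0]]
wrist_force: [-5.3, -0.5, -4.6]
gripper_width: 0.46
```

```bash
python3 - <<'E'
from h import *
s=st(); ex=np.array([.7169,-.6972]);ey=np.array([.6972,.7169]); print('ex,ey',s['tcp_pos'][:2]@ex,s['tcp_pos'][:2]@ey,'F',s['wrist_force'][:2]@ex,s['wrist_force'][:2]@ey,s['ee_rot'][:,0])
im=save('scene','s24.png'); cv2.imwrite('pics/s24c.png',cv2.resize(np.clip(im[180:300,100:280,::-1]*1.5,0,255).astype(np.uint8),None,fx=4,fy=4,interpolation=cv2.INTER_CUBIC))
E
```

```text
t 31.87 tcp [ 0.5655 -0.286   0.0332] yh 135.82 j [-12.2  31.7  -9.8   0.1 -48.4 -32. ] F [-5.3 -0.5 -4.6] w 40.0
ex,ey 0.6048455830277172 0.18923059894402314 F -3.430134411590806 -4.0939804627967415 [ 0.0014 -0.001  -1.    ]
```

View pics/s24c.png

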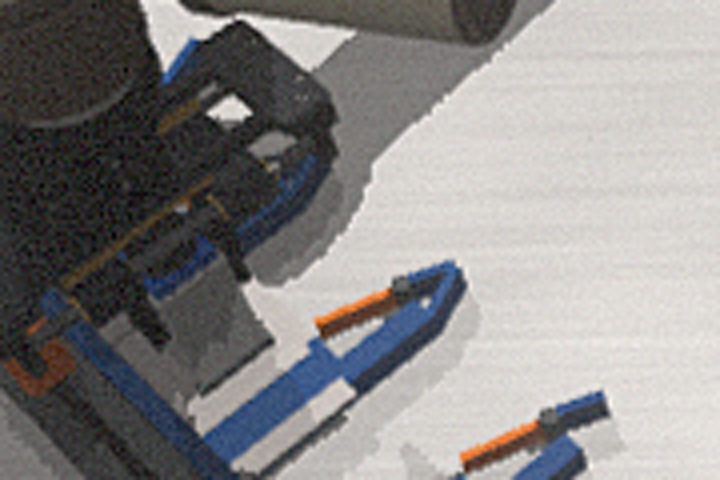

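Call:
move_arm(
  increments=[0, 0, 0, 0.001, 0, 0, 0.03, 0, 0, 0, 0.001, 0, 0, 0.087, 0, 0, 0, 0.001, 0, 0, 0.087, 0, 0, 0, 0.001, 0, 0, 0.087, 0, 0, 0, 0.001, 0, 0, 0.087, 0, 0, 0, 0.001, 0, 0, 0.087, 0, 0, 0, 0.001, 0, 0, 0.087, 0, 0, 0, -0.02, 0, 0, 0.087, 0, 0, 0, -0.06, 0, 0, 0.087, 0, 0, 0, -0.1, 0, 0, 0.087, 0, 0, 0, -0.14, 0, 0, 0.087, 0, 0, 0, -0.17, 0, 0, 0.087],
)

```text
time_s: 32.92
tcp_pos: [0.5665, -0.2864, 0.207]
ee_rot: [[0.006, -0.718, 0.696], [-0.003, 0.696, 0.718], [-1.0, -0.007, 0.002]]
wrist_force: [0.9, -0.9, -0.7]
gripper_width: 0.996
```

```bash
python3 - <<'E'
from h import *
s=st(); im=save('wrist','w25.png'); im=save('top','t25.png'); cv2.imwrite('pics/t25c.png',cv2.resize(np.clip(im[140:320,350:550,::-1]*1.5,0,255).astype(np.uint8),None,fx=3.5,fy=3.3,interpolation=cv2.INTER_CUBIC))
im=save('scene','s25.png'); cv2.imwrite('pics/s25c.png',cv2.resize(np.clip(im[160:360,40:280,::-1]*1.5,0,255).astype(np.uint8),None,fx=3,fy=3,interpolation=cv2.INTER_CUBIC))
E
```

```text
t 32.92 tcp [ 0.5665 -0.2864  0.207 ] yh 135.92 j [-12.2  22.5   2.1   0.1 -69.2 -31.9] F [ 0.9 -0.9 -0.7] w 86.6
```

View pics/s25c.png

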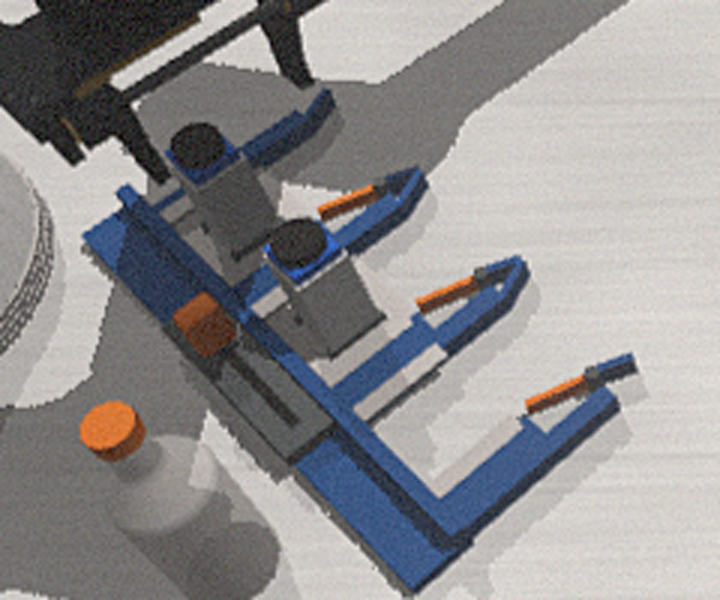

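View pics/w25.png

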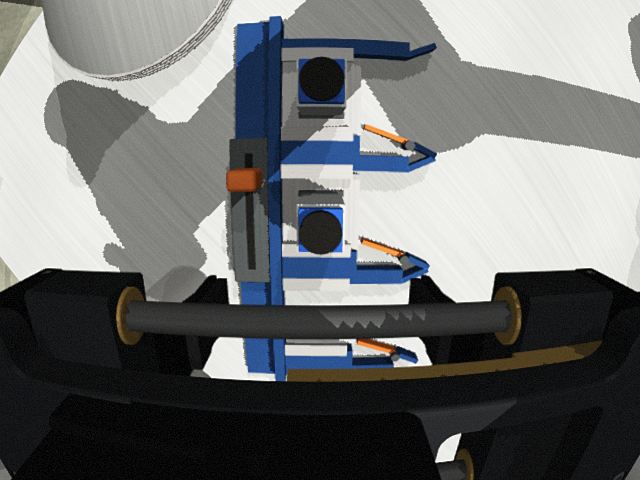

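```bash
python3 - <<'E'
from h import *
s=r.sense(); ex=np.array([.7169,-.6972]);ey=np.array([.6972,.7169])
im=np.load('pics/w25.png.npy'); m=cv2.inRange(cv2.cvtColor(im,cv2.COLOR_RGB2HSV),(5,130,60),(20,255,255)); m[:,300:]=0; m[:150]=0;m[210:]=0
x,y,w,h=cv2.boundingRect(m); print(x,y,w,h)
q=wpl(x+w*.42,y+h/2,.066,s)[:2]; print('lock',q@ex,q@ey)
im=np.load('pics/t25.png.npy'); m=cv2.inRange(cv2.cvtColor(im,cv2.COLOR_RGB2HSV),(3,120,60),(20,255,255)); m[:,:460]=0; m[:195]=0;m[240:]=0
x,y,w,h=cv2.boundingRect(m); print(x,y,w,h); q=pl('top',x+w/2,y+h/2,.06)[:2]; print('lock top',q@ex,q@ey,'bottle cap now',pl('top',485,140,.19)[:2])
inc([.5586,-.3981,.2],45.8)
E
```

```text
226 168 36 24
lock 0.6756351863289287 0.14713643311691038
481 213 12 10
lock top 0.6754605477861122 0.14313998962730712 bottle cap now [ 0.7375 -0.3294]
turn [90.1   0.58  0.22] shift [ 0.0068 -0.0715 -0.0863] dist 0.1123
```

View pics/t25c.png

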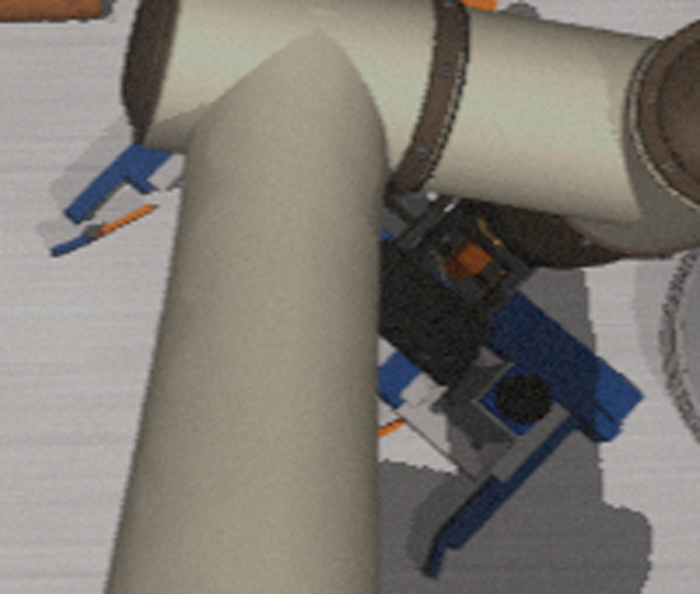

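Call:
move_arm(
  increments=[90, 0, 0.3, 0, -0.0685, -0.0863, 0, 90, 0, 0.3, 0, -0.0685, -0.0863, 0, 90, 0, 0.3, 0, -0.0685, -0.0863, 0, 90, 0, 0.3, 0, -0.0685, -0.0863, 0, 90, 0, 0.3, 0, -0.0685, -0.0863, 0, 90, 0, 0.3, 0, -0.0685, -0.0863, 0, 90, 0, 0.3, 0, -0.0685, -0.0863, 0, 90, 0, 0.3, 0, -0.0685, -0.0863, 0, 90, 0, 0.3, 0, -0.0685, -0.0863, 0, 90, 0, 0.3, 0, -0.0685, -0.0863, 0, 90, 0, 0.3, 0, -0.0685, -0.0863, 0, 90, 0, 0.3, 0, -0.0685, -0.0863, 0],
)

```text
time_s: 34.07
tcp_pos: [0.5538, -0.3951, 0.2005]
ee_rot: [[-0.002, 0.648, 0.761], [0.005, 0.761, -0.648], [-1.0, 0.003, -0.005]]
wrist_force: [-0.0, 0.0, 0.3]
gripper_width: 0.169
```

```bash
python3 - <<'E'
from h import *
s=st(); im=save('wrist','w26.png'); im=save('scene','s26.png'); inc([.5564,-.396,.018],45.8)
E
```

```text
t 34.07 tcp [ 0.5538 -0.3951  0.2005] yh 49.58 j [ -22.    27.6    9.5   -0.2  -72.1 -108.3] F [-0.   0.   0.3] w 14.7
turn [ 4.15 -0.27 -0.14] shift [0.1827 0.0004 0.0034] dist 0.1827
```

View pics/s26.png

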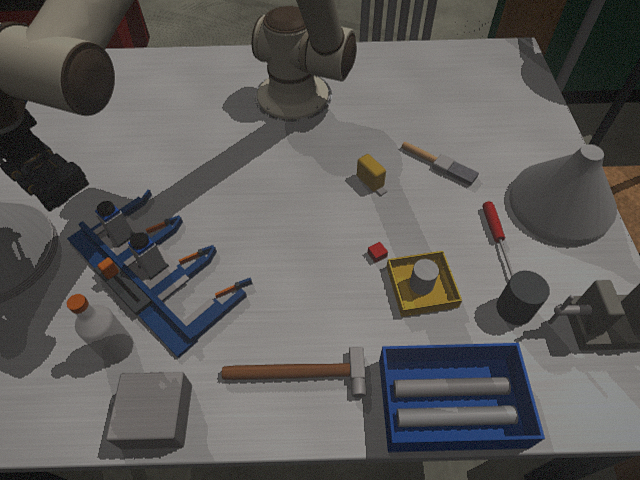

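View pics/w26.png

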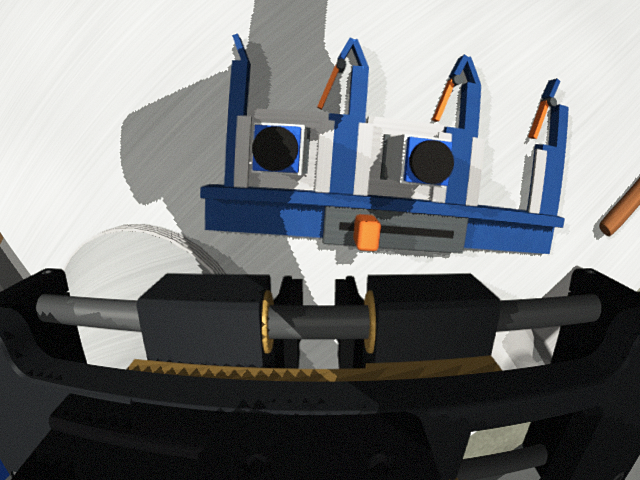

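Call:
move_arm(
  increments=[3.8, 0, 0, 0.03, 0, 0.003, 0, 3.8, 0, 0, 0.065, 0, 0.003, 0, 3.8, 0, 0, 0.1, 0, 0.003, 0, 3.8, 0, 0, 0.125, 0, 0.003, 0, 3.8, 0, 0, 0.14, 0, 0.003, 0, 3.8, 0, 0, 0.15, 0, 0.003, 0, 3.8, 0, 0, 0.15, 0, 0.003, 0],
)

```text
time_s: 34.75
tcp_pos: [0.555, -0.3959, 0.0491]
ee_rot: [[-0.005, 0.692, 0.722], [0.006, 0.722, -0.692], [-1.0, 0.001, -0.008]]
wrist_force: [-0.7, 0.2, 0.4]
gripper_width: 0.006
```

```bash
python3 - <<'E'
from h import *
s=st(); ex=np.array([.7169,-.6972]);ey=np.array([.6972,.7169]); print(s['tcp_pos'][:2]@ex,s['tcp_pos'][:2]@ey)
im=save('scene','s27.png'); cv2.imwrite('pics/s27c.png',cv2.resize(np.clip(im[160:360,0:240,::-1]*1.5,0,255).astype(np.uint8),None,fx=3,fy=3,interpolation=cv2.INTER_CUBIC))
im=save('wrist','w27.png'); cv2.imwrite('pics/w27c.png',cv2.resize(np.clip(im[130:380,180:500,::-1]*1.4,0,255).astype(np.uint8),None,fx=2.2,fy=2.2,interpolation=cv2.INTER_CUBIC))
E
```

```text
t 34.75 tcp [ 0.555  -0.3959  0.0491] yh 46.24 j [ -22.1   34.9   -0.8   -0.3  -54.8 -111.5] F [-0.7  0.2  0.4] w 0.6
0.6739249047702403 0.10308864876273552
```

View pics/s27c.png

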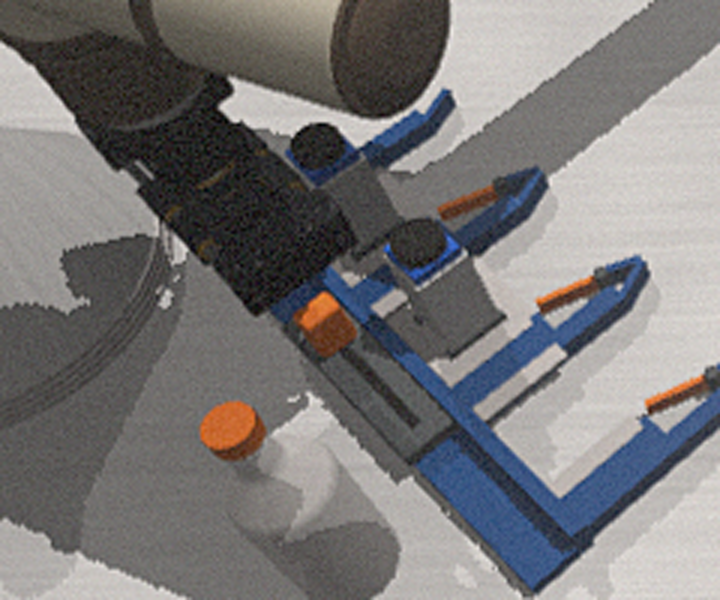

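View pics/w27c.png

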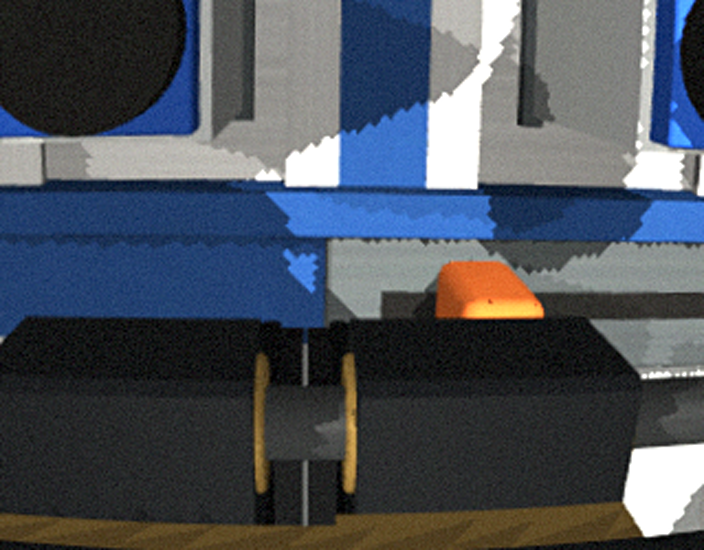

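Call:
move_arm(
  increments=[0.3, 0, 0, 0.01, 0, 0.002, 0, 0.3, 0, 0, 0.02, 0, 0.002, 0, 0.3, 0, 0, 0.028, 0, 0.002, 0, 0.3, 0, 0, 0.03, 0, 0.002, 0, 0.3, 0, 0, 0.03, 0, 0.002, 0],
)

```text
time_s: 35.27
tcp_pos: [0.5575, -0.3979, 0.0214]
ee_rot: [[-0.001, 0.697, 0.717], [0.004, 0.717, -0.697], [-1.0, 0.002, -0.004]]
wrist_force: [0.8, -0.0, 0.8]
gripper_width: 0.007
```

Call:
move_arm(
  increments=[0, 0, 0, 0, 0.008, 0, 0, 0, 0, 0, 0, 0.016, 0, 0, 0, 0, 0, 0, 0.024, 0, 0, 0, 0, 0, 0, 0.032, 0, 0, 0, 0, 0, 0, 0.04, 0, 0, 0, 0, 0, 0, 0.048, 0, 0, 0, 0, 0, 0, 0.056, 0, 0, 0, 0, 0, 0, 0.064, 0, 0, 0, 0, 0, 0, 0.07, 0, 0, 0, 0, 0, 0, 0.07, 0, 0],
)

```text
time_s: 36.1
tcp_pos: [0.6083, -0.3468, 0.023]
ee_rot: [[0.002, 0.696, 0.718], [0.004, 0.718, -0.696], [-1.0, 0.004, -0.001]]
wrist_force: [-0.1, -0.2, -0.3]
gripper_width: 0.005
```

```bash
python3 - <<'E'
from h import *
s=st(); ex=np.array([.7169,-.6972]);ey=np.array([.6972,.7169]); print(s['tcp_pos'][:2]@ex,s['tcp_pos'][:2]@ey,s['wrist_force'][:2]@ey)
im=save('scene','s28.png'); cv2.imwrite('pics/s28c.png',cv2.resize(np.clip(im[160:360,0:240,::-1]*1.5,0,255).astype(np.uint8),None,fx=3,fy=3,interpolation=cv2.INTER_CUBIC))
E
```

```text
t 36.1 tcp [ 0.6083 -0.3468  0.023 ] yh 45.92 j [ -16.6   37.8    0.6   -0.3  -52.8 -117.3] F [-0.1 -0.2 -0.3] w 0.5
0.677881438082905 0.17546875749057778 -0.21990353013214753
```

View pics/s28c.png

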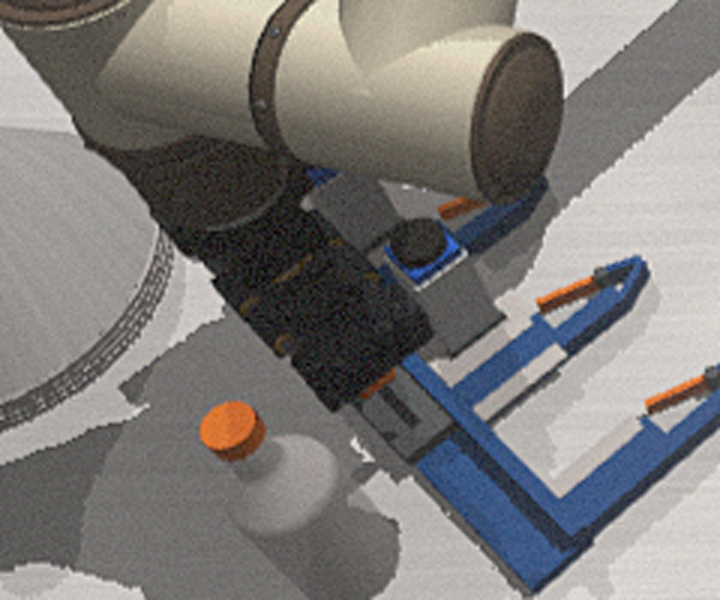

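Call:
move_arm(
  increments=[0, 0, 0, 0, 0.006, -0.003, 0, 0, 0, 0, 0, 0.012, -0.006, 0, 0, 0, 0, 0, 0.018, -0.006, 0, 0, 0, 0, 0, 0.024, -0.006, 0, 0, 0, 0, 0, 0.03, -0.006, 0, 0, 0, 0, 0, 0.036, -0.006, 0, 0, 0, 0, 0, 0.04, -0.006, 0, 0, 0, 0, 0, 0.042, -0.006, 0, 0, 0, 0, 0, 0.042, -0.006, 0],
)

```text
time_s: 36.9
tcp_pos: [0.6309, -0.3139, 0.0228]
ee_rot: [[-0.002, 0.696, 0.718], [0.003, 0.718, -0.696], [-1.0, 0.001, -0.004]]
wrist_force: [-2.7, -2.2, 0.6]
gripper_width: 0.007
```

Call:
move_arm(
  increments=[0, 0, 0, 0, 0.002, 0, 0, 0, 0, 0, 0, 0.004, 0, 0, 0, 0, 0, 0, 0.004, 0, 0],
)

```text
time_s: 37.15
tcp_pos: [0.631, -0.3136, 0.0228]
ee_rot: [[-0.007, 0.697, 0.717], [0.001, 0.717, -0.697], [-1.0, -0.004, -0.006]]
wrist_force: [-8.4, -9.9, 2.6]
gripper_width: 0.006
```

```bash
python3 - <<'E'
from h import *
s=st(); ex=np.array([.7169,-.6972]);ey=np.array([.6972,.7169]); print(s['tcp_pos'][:2]@ex,s['tcp_pos'][:2]@ey,s['wrist_force'][:2]@ey)
im=save('scene','s29.png'); cv2.imwrite('pics/s29c.png',cv2.resize(np.clip(im[160:360,0:240,::-1]*1.5,0,255).astype(np.uint8),None,fx=3,fy=3,interpolation=cv2.INTER_CUBIC))
E
```

```text
t 37.15 tcp [ 0.631  -0.3136  0.0228] yh 45.79 j [ -13.3   38.3    1.6    0.   -53.7 -120.9] F [-8.4 -9.9  2.6] w 0.5
0.6709790633682103 0.2151083554628401 -12.945459639234413
```

View pics/s29c.png

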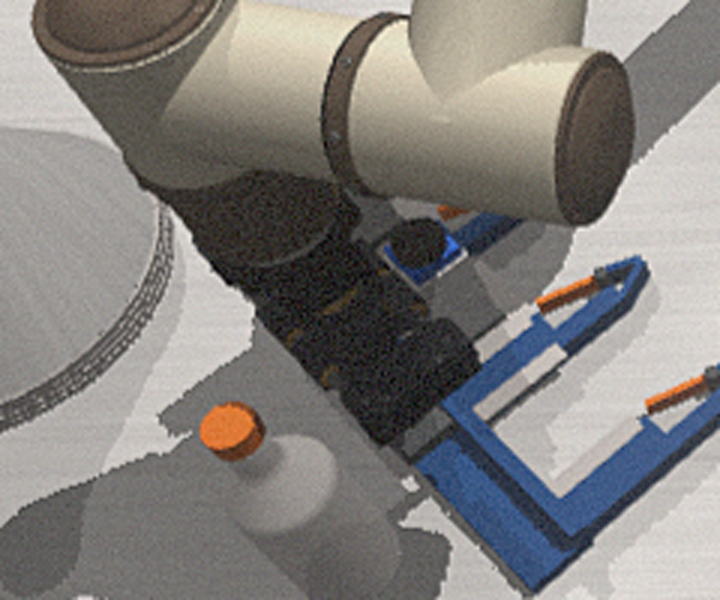

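Call:
move_arm(
  increments=[0, 0, 0, 0, -0.005, 0, 0, 0, 0, 0, 0, -0.015, 0, 0, 0, 0, 0, -0.02, -0.02, 0, 0, 0, 0, 0, -0.06, -0.03, -0.01, 0, 0, 0, 0, -0.1, -0.04, -0.02, 0, 0, 0, 0, -0.14, -0.05, -0.03, 0, 0, 0, 0, -0.18, -0.07, -0.06, 0, 0, 0, 0, -0.2, -0.1, -0.1, 0, 0, 0, 0, -0.2, -0.12, -0.14, 0, 0, 0, 0, -0.2, -0.14, -0.18, 0, 0, 0, 0, -0.2, -0.15, -0.2, 0, 0, 0, 0, -0.2, -0.15, -0.2, 0],
)

```text
time_s: 38.2
tcp_pos: [0.3816, -0.2777, 0.2238]
ee_rot: [[0.002, 0.697, 0.717], [0.005, 0.717, -0.697], [-1.0, 0.005, -0.002]]
wrist_force: [-0.6, 0.2, -0.7]
gripper_width: 0.003
```

```bash
python3 - <<'E'
from h import *
s=st(); ex=np.array([.7169,-.6972]);ey=np.array([.6972,.7169])
im=save('scene','s30.png'); sm=im; im=save('wrist','w30.png'); im=save('top','t30.png')
cv2.imwrite('pics/s30c.png',cv2.resize(np.clip(sm[160:360,30:270,::-1]*1.5,0,255).astype(np.uint8),None,fx=3,fy=3,interpolation=cv2.INTER_CUBIC))
E
```

```text
t 38.2 tcp [ 0.3816 -0.2777  0.2238] yh 45.81 j [ -16.5    6.   -17.7   -0.3  -66.4 -117.6] F [-0.6  0.2 -0.7] w 0.3
```

View pics/s30c.png

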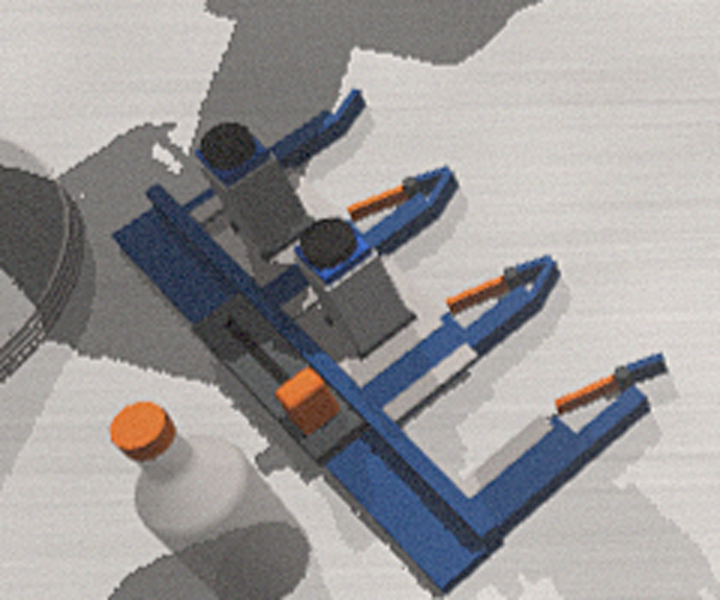

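View pics/s30.png

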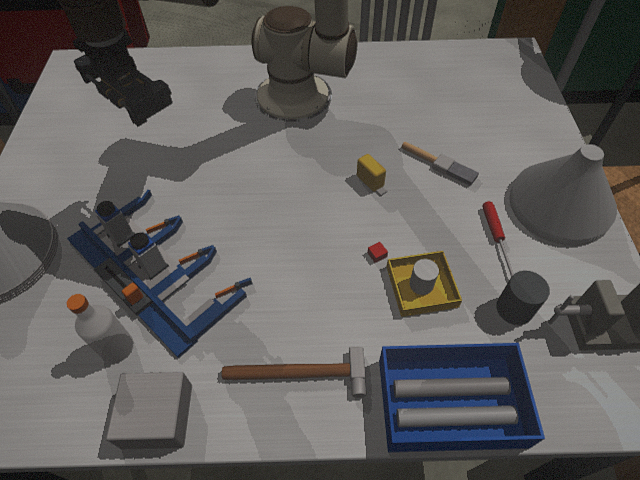

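View pics/t30.png

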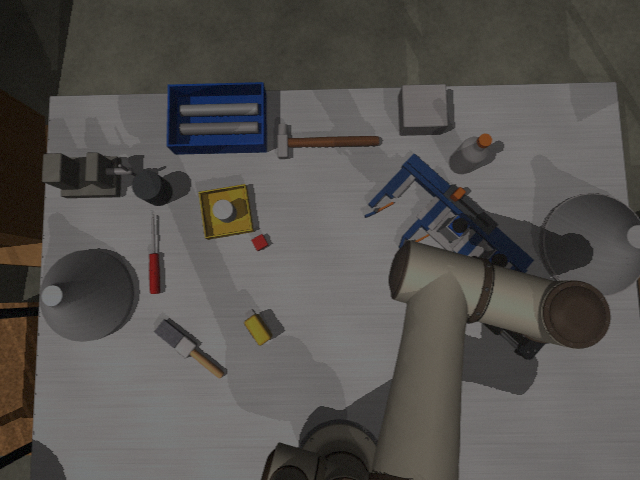

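View pics/w30.png

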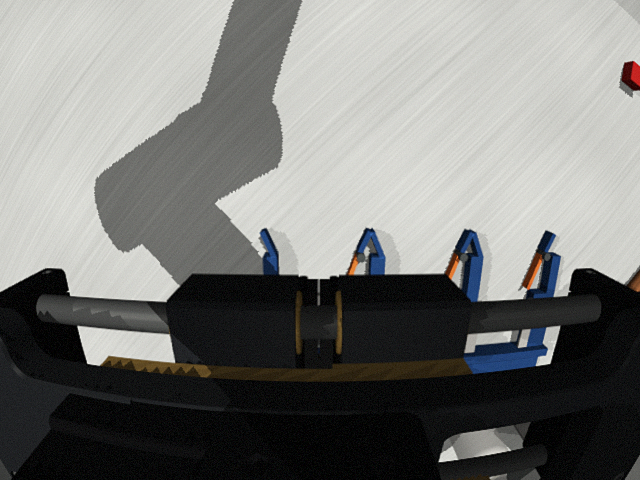

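```bash
python3 - <<'E'
from h import *
ex=np.array([.7169,-.6972]);ey=np.array([.6972,.7169])
def f(n,box,z):
    c=[]
    for k in (n[0],n[1]):
        im=np.load('pics/'+k+'.npy'); m=cv2.inRange(cv2.cvtColor(im,cv2.COLOR_RGB2HSV),(3,130,60),(20,255,255)); M=np.zeros_like(m); x0,y0,x1,y1=box[n.index(k)]; M[y0:y1,x0:x1]=m[y0:y1,x0:x1]; v,u=np.nonzero(M); c.append(pl(k[0]=='t' and 'top' or 'scene',u.mean(),v.mean(),z)[:2])
    d=c[1]-c[0]; print(c,d@ex,d@ey)
f(['s25.png','s30.png'],[(95,255,125,280),(120,280,145,305)],.055)
f(['t0.png' if 0 else 'top0.png','t30.png'],[(475,205,500,230),(445,180,470,202)],.055)
print(r.finish_job())
E
```

```text
[array([ 0.5834, -0.3689]), array([ 0.6511, -0.3001])] 0.0005631688627627236 0.09645419921522676
[array([ 0.586 , -0.3641]), array([ 0.646 , -0.3029])] 0.0003548733538421873 0.0857528490447957
the job is handed in; nothing more can be done
None
```

The job is handed in. As far as my checks can tell everything was done as asked, but the camera did not confirm the full lock travel.

**What I did**
- I put the offcut upright in the yellow tray.
- Only two supports were on the bench. I pressed each one home, inner tube first and then the middle tube. Both stopped firmly at the same height, at 28 N and 20 N.
- I then slid them foot first, held about 1–2.5 mm clear of the bench, one into bay 1 and the other into bay 2, and pushed the lock across to the robot's left.
- One support was knocked aside during the run, so I measured its position again before handling it.

**What the last checks showed**
- **Supports:** the last pictures show both supports collapsed in their bays with the catches at rest behind the plates.
- **Offcut and other things:** the offcut stands in the tray and nothing else on the bench looks moved. The gripper was clear of everything.
- **Lock:** it met a hard stop at about 13 N. From the pictures it had moved 96 mm in the scene view but only 86 mm in the top view. The full travel is 100 mm and the two views disagree. I relied on the hard stop, and I handed in within the same script that printed these figures, so I did not recheck them.

**Tool offset:** the real fingertips sit about 30 mm further back than the stated tool data. My first grip on a support therefore closed too high, probably on the blue collar. I released it without lifting and gripped again lower, on the outer tube.

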